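# Pack the display lantern

## Task

The camping lantern on the display stand has been sold: take it down and stand it upright on the bare counter beside the stand (within 35 cm of it), and there lay its carrying handle all the way down against its side. Then pick it up again by its cap and put it upright in the larger open carton, fully down on the bottom with the handle still folded, and let go. Do not drop it or knock it over, and leave the other goods on the counter where they are.

Things in the scene. Friction and masses are not known exactly. Their poses are not given: they have to be found in the camera images.
- lantern: Child's camping lantern, grey plastic, about 0.45 kg (varies), 150 mm tall without its handle. Origin: centre of its underside; z up. From below: base 84 mm diameter to height 22; clear globe 72 mm to 92; collar 84 mm, with handle pivots at +y and -y standing out to 50 mm from the axis at height 102; cone from 112 to 122; round cap 54 mm diameter to the top. Starts on the stand, handle roughly up.
- cap (a point): Middle of the lantern's cap, on its axis, 136 mm above its underside: hold here when the handle is folded (upright cylinder, 54 mm diameter, heights 122 to 149). Axes as the lantern's. With the handle folded the lantern reaches 56 mm from its axis on the handle's side (lantern +x or -x), 42 mm on the opposite side and 50 mm along y either way, so it is 7 mm off centre.
- bail (a joint): Angle of the lantern's carrying handle (rad) about its pivots: 0 upright, positive leaning to the lantern's +x, negative to -x; swings over to a stop at +2.60 or -2.60, folded against the side (either will do). A 6 mm wire loop, 100 mm wide at the pivots. Slight friction (0.015 N m) holds it within about 0.4 rad of upright; farther over it falls by itself.
- bail_grip (a point): Middle of the handle's black grip, a round sleeve 14 mm thick and 50 mm long, parallel to the lantern's y axis, 95 mm from the pivot line: with the handle upright, 197 mm above the lantern's underside and 47 mm above its cap.
- stand: Round turned-wood display stand, fixed. Origin: centre of its underside. Foot 124 mm diameter; round top 112 mm diameter with its surface 70 mm above the counter and a low rim, 6 mm thick, standing 5 mm above that surface. The lantern starts on it.
- carton: The lantern's carton: open-topped square box of plain card, fixed, the larger of the two open ones. Origin: centre of its underside; x and y along its sides. Outside 134 by 134 mm, 78 mm high; inside 126 by 126 mm, walls 4 mm, bottom 6 mm thick. It is too narrow to fold the lantern's handle inside it.
- small_carton: Bystander: smaller open carton, 100 by 100 mm outside, 55 mm high, with a packet in it; too small for the lantern. Origin: centre of its underside.
- carton_lid: Bystander: the carton's deep lid lying closed side up, 144 by 144 mm, 86 mm high. Origin: centre of its underside.
- fire_engine: Bystander: toy fire engine, 150 by 58 by 70 mm. Origin: centre of its underside, long along x.
- toy_locomotive: Bystander: wooden toy locomotive, 120 by 62 by 88 mm. Origin: centre of its underside, long along x.
- ribbon_spool: Bystander: flat spool of ribbon, 72 mm diameter, 32 mm high. Origin: centre of its underside.
- tape_dispenser: Bystander: desk tape dispenser, 155 by 56 by 83 mm. Origin: centre of its underside, long along x.
Mind the look-alikes: they are no part of the job. What is shaped like the carton but orange is not meant.

How it is judged:
By the outcome, as a careful person would: the job done as asked, in the order asked, and still so for the second after the job is handed in, with the robot touching nothing.
It also fails if it takes over 72 s, if anything falls off the work surface, if the arm or the gripper's body presses on something with over 40 N, if the wrist force passes 120 N, or if a joint passes its speed limit or range.

## Robot

A 6-joint arm with a two-finger parallel gripper is mounted at the origin on the work surface. World frame = base frame: x ahead of the robot, y to its left, z up, the work surface at z = 0. Lengths are in m, angles in rad, forces in N, time in s.
With the tool pointing down it reaches from about 0.3 to 0.85 m from the base axis. Payload 5.4 kg.
Tool frame: the origin (TCP) lies midway between the tips of the shut fingers; the grasp point (between the pads) lies 19 mm behind it (robot.tcp_to_grasp is the distance from the TCP to the grasp point, in m); z points along the fingers, x is the direction in which the jaws open and shut, and the axes are right-handed (so a half turn about z gives the same grasp; the last joint's range is limited). The gripper opens to 85 mm and grips with 20 to 120 N. Pads are 22 mm wide; open, the fingers measure 114 mm over their backs; the gripper's body (76 mm by 85 mm) begins 54 mm behind the grasp point. The pads swing forward as they close: fully open they stand 13 mm farther back than shut.
Start: joints at [-1.485, 0.158, 1.597, -0, 1.386, -0.21], TCP at [0.168, -0.55, 0.231] pointing down, gripper open.
Joint ranges: [-2.91, 2.91], [-0.94, 2.29], [0.18, 2.7], [-1.29, 4.43], [0.17, 2.64], [-3, 3]. Speed limits (rad/s): [2.57, 2.57, 3.14, 3.14, 3.14, 3.14].

## Interface

Orientations are given as a unit quaternion [x, y, z, w].
In Python, from bench import robot, imaging gives the robot as it stands.
- The arm moves only by the tool send_rows, never from a script. Its argument "plan" is a list of rows, each an object with "claw": the finger opening in mm, from 0 to 85.4; "offset": the shift along the tool's x, y, z in units of 30 mm (1.0 is 30 mm), a list of three; "twist": the turn about the tool's z in units of 5 degrees (1.0 is 5 degrees). A call has 1 to 8 rows; each row shifts and turns the commanded pose from where the row before left it, along the tool's axes as they then stand; what a row does not reach is not made up. A row lasts 1/12 s, in which the tool goes at most 41.7 mm and 7.16 degrees, less where a joint would pass 70% of its speed; a pose out of reach is approached as far as the arm can. A call is refused whole if a number of a shift passes 1 or a number of a turn 1, either way. A call with a gripper value outside its range is refused whole. The fingers move at their own pace and stop on an object; "newtons" is the grip in N (left out, the last holds). Time passes only in rows, so rows that do not move let the fingers close. It gives the time, the measured TCP pose, the force and the opening at its end, in the units of the state.
- robot.observe(): the state, without advancing time (a new reading comes with each control period).
- imaging.read_camera(name): name is "scene" or "top" or "wrist"; returns (picture, depth): 480x640x3 uint8, red, green, blue; 480x640 float32, m along the optical axis (not along the pixel's ray), 0 where there is no reading.
- imaging.camera_info(name): a dict with "fovy" (degrees; the focal length in pixels is half the picture's height over the tangent of half this angle, whatever the lens; pixels are square), "cx", "cy" (the principal point, pixels), "R" (3x3) and "t" (3): a world point X has camera coordinates R X + t. Camera axes: x right, y down, z forward; pixel columns grow to the right and rows downward; lengths in m; the calibration is good to about 2 mm. A picture is of the moment at which its call begins: read the wrist's pose just before it. camera_info takes no time and is no camera call; for the wrist camera it gives the pose at the moment of the call.
- robot.close_job(): hands the job in, once; it reports no verdict.
The state is a dict: "clock": time; "joints": joint angles; "dq": joint speeds; "joint_efforts": joint torques, N m; "tcp_pos": TCP position; "tool_rot": TCP orientation; "ft_force": force on the tool from outside, world axes, zero at the start; "wrist_torque": the same for the moment, N m; "opening": finger opening in m.
Only numpy, scipy, OpenCV 4.12 (cv2) and the standard library are available. Lean on these libraries where they do the work, as an engineer would, in place of code of your own. Each camera call takes 0.05 s, during which the arm holds its last target.

## Working session

There is one attempt and no reset: what is moved stays moved. The work goes in short steps, Python scripts to look and compute and a tool call to move; the robot and the scene stay as the last step left them, time stands still between calls to the robot, and variables do not carry over. Pictures are saved under pics/ and viewed, and the job is handed in when it is done.

Besides the shell and the picture viewer there is one more tool, called after "Emit:" as name(argument=value, ...) on one line, values as JSON. send_rows: Moves the arm, as the interface text tells. Its arguments: {"type":"object","properties":{"plan":{"type":"array","items":{"type":"object","properties":{"claw":{"type":"number"},"offset":{"type":"array","items":{"type":"number"}},"twist":{"type":"number"}}}},"newtons":{"type":"number"}},"required":["plan"]}

```bash
ls; mkdir -p pics
cat > h.py <<'E'
import numpy as np, cv2
from bench import robot, imaging
def grab(n,tag):
    info=imaging.camera_info(n); p,d=imaging.read_camera(n)
    cv2.imwrite(f'pics/{tag}.png',p[:,:,::-1]); np.savez(f'pics/{tag}.npz',p=p,d=d,R=info['R'],t=info['t'],f=240/np.tan(np.radians(info['fovy'])/2),cx=info['cx'],cy=info['cy'])
    return load(tag)
def load(tag): return dict(np.load(f'pics/{tag}.npz'))
def cloud(c):
    v,u=np.mgrid[0:480,0:640]; d=c['d']
    X=np.stack([(u-c['cx'])/c['f']*d,(v-c['cy'])/c['f']*d,d],-1)
    W=(X-c['t'])@c['R']; W[d<=0]=np.nan
    return W
def ray(c,u,v,z):
    o=-c['R'].T@c['t']; r=c['R'].T@np.array([(u-c['cx'])/c['f'],(v-c['cy'])/c['f'],1]); return o+r*(z-o[2])/r[2]
def proj(c,X):
    x=c['R']@np.array(X)+c['t']; return x[:2]/x[2]*c['f']+[c['cx'],c['cy']]
E
python3 - <<'E'
from h import *
print(robot.observe())
for n in ['scene','top']:
    c=grab(n,n+'0'); print(n,c['f'],c['cx'],c['cy'],-c['R'].T@c['t'],c['R'],(c['d']==0).mean())
E
```

```text
pics
{'clock': 0.0, 'joints': array([-1.48512839e+00,  1.59038811e-01,  1.59827884e+00, -2.36236365e-05,
        1.38619909e+00, -2.10099520e-01]), 'dq': array([ 6.62011176e-04, -1.08123606e-03,  1.38350763e-03, -2.10197319e-05,
        7.32906040e-04, -4.70907667e-04]), 'joint_efforts': array([-1.58551677e-03, -3.95996726e+01, -3.31436348e+01, -4.01459793e-04,
        8.29188328e-03,  1.69930161e-06]), 'tcp_pos': array([ 0.16751644, -0.54940922,  0.23029932]), 'tool_rot': array([ 8.03578571e-01, -5.95197912e-01, -6.45358165e-04, -7.13564366e-04]), 'ft_force': array([-0.12093494,  0.49368422, -0.1575713 ]), 'wrist_torque': array([-0.00012518,  0.02638298,  0.0001186 ]), 'opening': 0.08550041597594604}
scene 607.7417439637107 312.88428914557994 250.93994225259362 [1.57051819 0.94077855 1.33967743] [[-0.68379418  0.72967064 -0.00250379]
 [ 0.46556319  0.4336446  -0.77149418]
 [-0.5618509  -0.52870891 -0.63623145]] 0.018597005208333333
top 579.0848807538302 324.49059422490257 243.31532494444284 [ 0.34733796 -0.00833444  2.00491178] [[-0.00145116 -0.99996431 -0.0083236 ]
 [-0.99477357  0.00229332 -0.10207983]
 [ 0.10209527  0.00813196 -0.99474139]] 0.00408203125
```

View pics/scene0.png

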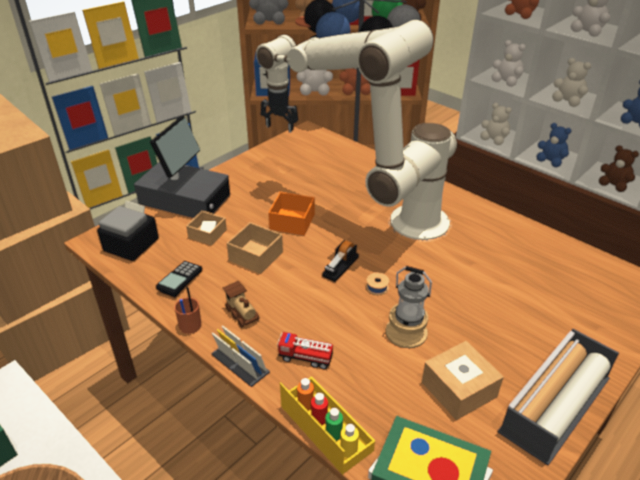

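View pics/top0.png

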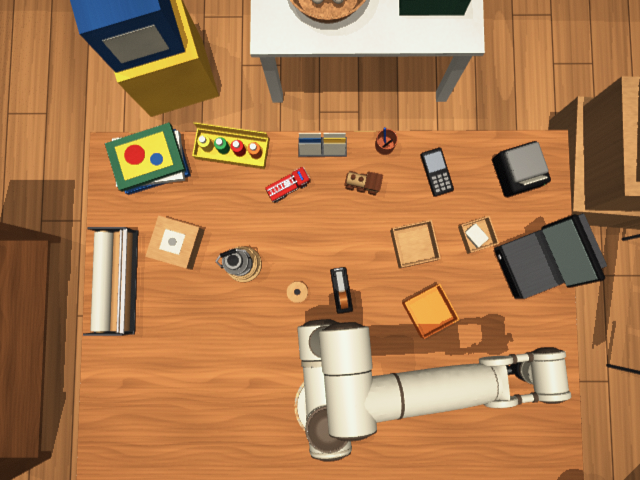

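The scene view shows the lantern on its stand at (410,300). In the top view:
- The lantern is at (238,263).
- The brown cartons are at (415,245), large, and (478,235), small with the packet.
- The orange look-alike is at (430,310).
- The lid is at (173,243).

The only thing that looks like the lantern is the lantern itself. For the carton, I choose the brown box at (415,245). Next I measure them.

Run:
```python
from h import *
t=load('top0');s=load('scene0')
W=cloud(t);S=cloud(s)
def rep(name,W,u0,u1,v0,v1,zlo,zhi):
    P=W[v0:v1,u0:u1].reshape(-1,3);P=P[(P[:,2]>zlo)&(P[:,2]<zhi)]
    if len(P)<5: print(name,len(P));return
    r=cv2.minAreaRect((P[:,:2]*1000).astype(np.float32))
    print(name,len(P),'med',np.median(P,0).round(4),'rect',np.round(r[0],1),np.round(r[1],1),round(r[2],1),'zmax',P[:,2].max().round(3))
print('table',np.nanmedian(W[290:310,180:240].reshape(-1,3),0),np.nanmedian(S[320:330,560:580].reshape(-1,3),0))
rep('carton rim top',W,380,450,210,280,.070,.090)
rep('carton floor',W,380,450,210,280,.003,.02)
rep('carton rim scn',S,220,290,220,280,.070,.085)
rep('orange',W,395,465,280,345,.06,.09)
rep('small',W,455,500,210,260,.048,.065)
rep('lid',W,140,210,210,275,.08,.095)
rep('spool',W,280,315,275,310,.025,.045)
rep('tape',W,320,360,255,320,.02,.1)
rep('stand top',W,205,275,235,290,.066,.080)
for lo,hi in [(.215,.23),(.19,.22),(.22,.24),(.24,.28)]:
    rep(f'lan top {lo}',W,205,275,235,290,lo,hi); rep(f'lan scn {lo}',S,380,445,255,350,lo,hi)
rep('stand scn',S,375,445,300,350,.066,.08)
a=cv2.imread('pics/scene0.png')[250:355,370:450];b=cv2.imread('pics/top0.png')[230:300,200:280]
cv2.imwrite('pics/c1.png',np.hstack([cv2.resize(a,(400,525),interpolation=2),cv2.resize(b,(400,525),interpolation=2)]))
```

```text
table [ 0.35752202  0.40545248 -0.00082987] [0.11721402 0.6327958  0.00278316]
carton rim top 217 med [ 0.5422 -0.3036  0.0776] rect [ 545.2 -298.5] [134.8 135.5] 12.2 zmax 0.088
carton floor 1899 med [ 0.5482 -0.304   0.0068] rect [ 548.3 -304.5] [241.5 242. ] 89.7 zmax 0.02
carton rim scn 352 med [ 0.5503 -0.2958  0.0771] rect [ 541.9 -295.2] [150.8 145.6] 12.9 zmax 0.085
orange 289 med [ 0.3165 -0.3554  0.0763] rect [ 320.5 -346. ] [134.2 136. ] 27.8 zmax 0.088
small 171 med [ 0.5743 -0.5279  0.055 ] rect [ 557.4 -523.3] [144.1 104.3] 17.4 zmax 0.065
lid 1545 med [0.5526 0.5155 0.0859] rect [551.3 516. ] [147.  144.3] 73.7 zmax 0.095
spool 319 med [0.3839 0.1016 0.0317] rect [384.  101.5] [68.  68.5] 0.0 zmax 0.044
tape 586 med [ 0.3864 -0.0479  0.0522] rect [390.8 -48. ] [153.3  53.5] 9.4 zmax 0.093
stand top 200 med [0.4702 0.26   0.0725] rect [478.3 279.5] [ 92.3 110. ] 76.3 zmax 0.08
lan top 0.215 165 med [0.4764 0.2898 0.2194] rect [476.2 290.5] [45.4 97. ] 14.9 zmax 0.23
lan scn 0.215 231 med [0.4823 0.2956 0.2215] rect [481.1 294. ] [51.6 96.9] 28.3 zmax 0.229
lan top 0.19 216 med [0.4756 0.2847 0.2133] rect [481.1 292.8] [77.  70.7] 69.3 zmax 0.22
lan scn 0.19 285 med [0.4957 0.3044 0.205 ] rect [485.6 296.8] [77.8 68.6] 71.4 zmax 0.22
lan top 0.22 85 med [0.4782 0.2924 0.223 ] rect [477.1 289.4] [40.7 98.1] 21.7 zmax 0.239
lan scn 0.22 167 med [0.4804 0.2951 0.2229] rect [481.2 293.8] [51.6 97.3] 28.3 zmax 0.24
lan top 0.24 105 med [0.4995 0.2959 0.267 ] rect [497.9 295.6] [16.  88.3] 21.3 zmax 0.279
lan scn 0.24 142 med [0.498  0.3031 0.2688] rect [498.1 302. ] [18.5 92.7] 21.1 zmax 0.279
stand scn 366 med [0.5095 0.3127 0.0736] rect [488.9 295.3] [100.4 111.9] 24.5 zmax 0.08
```

View pics/c1.png

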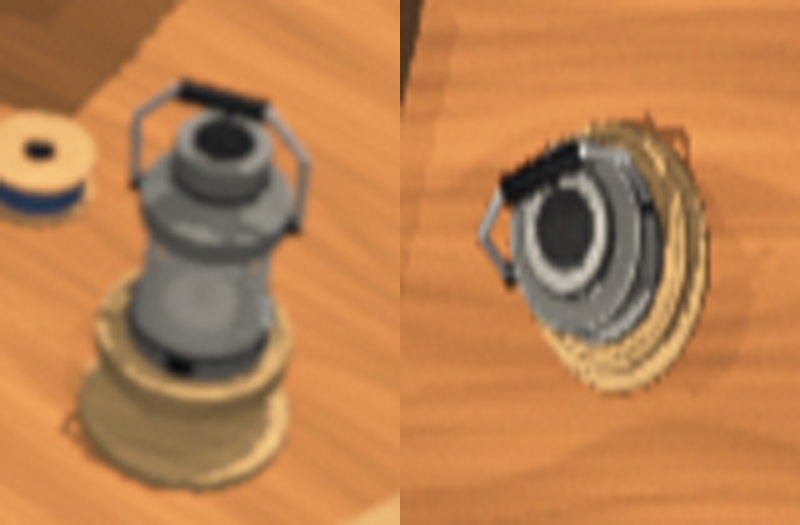

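The crop confirms the lantern. Its axis is near (0.479,0.292) and its grip near (0.498,0.300,0.265). The handle leans about 0.22 rad toward yaw 21°. The carton is at (0.545,-0.298), yaw about 12.5°, with a 134 mm rim that matches the description. I raise the arm and turn to yaw 21°.

Emit:
send_rows(plan=[{"claw": 85,"offset": [0,0,-0.6],"twist": -1},{"claw": 85,"offset": [0,0,-0.6],"twist": -1},{"claw": 85,"offset": [0,0,-0.6],"twist": -1},{"claw": 85,"offset": [0,0,-0.6],"twist": -1},{"claw": 85,"offset": [0,0,-0.6],"twist": -1},{"claw": 85,"offset": [0,0,-0.6],"twist": -1},{"claw": 85,"offset": [0,0,-0.6],"twist": -1},{"claw": 85,"offset": [0,0,-0.6],"twist": -1}], newtons=30)

```text
clock: 0.77
tcp_pos: [0.1676, -0.5497, 0.3756]
tool_rot: [0.959, -0.282, -0.0, -0.001]
ft_force: [0.8, -0.2, -0.6]
opening: 0.0849
```

Emit:
send_rows(plan=[{"claw": 85,"offset": [0,0,0],"twist": -1},{"claw": 85,"offset": [0,0,0],"twist": -1},{"claw": 85,"offset": [0,0,0],"twist": -1},{"claw": 85,"offset": [0,0,0],"twist": -1},{"claw": 85,"offset": [0,0,0],"twist": -1},{"claw": 85,"offset": [0,0,0],"twist": -1},{"claw": 85,"offset": [0,0,0],"twist": -1},{"claw": 85,"offset": [0,0,0],"twist": -1}])

```text
clock: 1.43
tcp_pos: [0.1676, -0.5498, 0.3746]
tool_rot: [0.998, 0.063, -0.0, -0.001]
ft_force: [0.1, -0.1, 0.4]
opening: 0.0849
```

Emit:
send_rows(plan=[{"claw": 85,"offset": [0,0,0],"twist": -1},{"claw": 85,"offset": [0,0,0],"twist": -1},{"claw": 85,"offset": [0,0,0],"twist": -0.8},{"claw": 85,"offset": [0,0,0],"twist": 0}])

```text
clock: 1.77
tcp_pos: [0.1676, -0.5498, 0.3747]
tool_rot: [0.983, 0.183, 0.0, -0.001]
ft_force: [0.5, -0.2, -1.1]
opening: 0.085
```

```bash
cat >> h.py <<'E'
from scipy.spatial.transform import Rotation as Ro
def go(target,yaw=None):
    o=robot.observe();R=Ro.from_quat(o['tool_rot']).as_matrix()
    y=np.degrees(np.arctan2(R[1,0],R[0,0]))
    print('t',round(o['clock'],2),'tcp',o['tcp_pos'].round(4),'yaw',round(y,2),'tilt',R[:,2].round(3),'open',round(o['opening']*1000,1),'F',o['ft_force'].round(1),'q',o['joints'].round(2))
    if target is not None:
        d=R.T@(np.array(target)-o['tcp_pos']); print('units',(d/.03).round(2),'twist',None if yaw is None else round((y-yaw)/5,2))
E
python3 -c "
from h import *
go([.498,.30,.37],21)"
```

```text
t 1.77 tcp [ 0.1676 -0.5498  0.3747] yaw 21.05 tilt [-0.     0.001 -1.   ] open 85.0 F [ 0.5 -0.2 -1.1] q [-1.49  0.11  1.37  0.    1.66 -1.85]
units [ 20.45 -22.48   0.19] twist 0.01
```

Emit:
send_rows(plan=[{"claw": 85,"offset": [0.5,-0.55,0]},{"claw": 85,"offset": [0.85,-0.935,0]},{"claw": 85,"offset": [0.85,-0.935,0]},{"claw": 85,"offset": [0.85,-0.935,0]},{"claw": 85,"offset": [0.85,-0.935,0]},{"claw": 85,"offset": [0.85,-0.935,0]},{"claw": 85,"offset": [0.85,-0.935,0]},{"claw": 85,"offset": [0.85,-0.935,0]}])

```text
invalid input at $.plan[0]: expected keys claw, offset, twist
```

Emit:
send_rows(plan=[{"claw": 85,"offset": [0.85,-0.935,0]},{"claw": 85,"offset": [0.85,-0.935,0]},{"claw": 85,"offset": [0.85,-0.935,0]},{"claw": 85,"offset": [0.85,-0.935,0]},{"claw": 85,"offset": [0.85,-0.935,0]},{"claw": 85,"offset": [0.85,-0.935,0]},{"claw": 85,"offset": [0.85,-0.935,0]},{"claw": 85,"offset": [0.85,-0.935,0]}])

```text
invalid input at $.plan[0]: expected keys claw, offset, twist
```

Emit:
send_rows(plan=[{"claw": 85,"offset": [0.85,-0.935,0]},{"claw": 85,"offset": [0.85,-0.935,0]},{"claw": 85,"offset": [0.85,-0.935,0]},{"claw": 85,"offset": [0.85,-0.935,0]},{"claw": 85,"offset": [0.85,-0.935,0]},{"claw": 85,"offset": [0.85,-0.935,0]},{"claw": 85,"offset": [0.4,-0.4,0]},{"claw": 85,"offset": [0,0,0]}])

```text
invalid input at $.plan[0]: expected keys claw, offset, twist
```

```bash
python3 -c "
from h import *
go([.498,.30,.37],21)
c=grab('wrist','w1');print(-c['R'].T@c['t'],c['f'])"
```

```text
t 1.77 tcp [ 0.1676 -0.5498  0.3747] yaw 21.05 tilt [-0.     0.001 -1.   ] open 85.0 F [ 0.5 -0.2 -1.1] q [-1.49  0.11  1.37  0.    1.66 -1.85]
units [ 20.45 -22.48   0.19] twist 0.01
[ 0.13907295 -0.47684798  0.51757018] 417.70613432440103
```

View pics/w1.png

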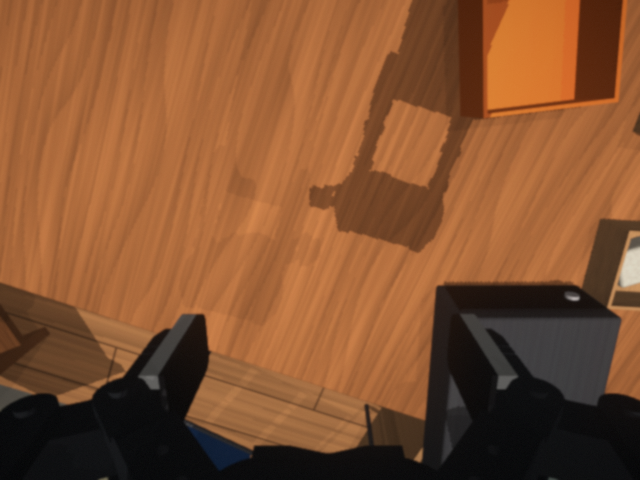

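The rows need the twist key, so the moves were refused and the arm hasn't moved. This wrist view shows only the counter and the edge of the orange carton at (540,50). The camera sits about 78 mm on the tool's −y side. I'll send the moves again with twist included.

Emit:
send_rows(plan=[{"claw": 85,"offset": [0.5,-0.55,0],"twist": 0},{"claw": 85,"offset": [0.85,-0.935,0],"twist": 0},{"claw": 85,"offset": [0.85,-0.935,0],"twist": 0},{"claw": 85,"offset": [0.85,-0.935,0],"twist": 0},{"claw": 85,"offset": [0.85,-0.935,0],"twist": 0},{"claw": 85,"offset": [0.85,-0.935,0],"twist": 0},{"claw": 85,"offset": [0.85,-0.935,0],"twist": 0},{"claw": 85,"offset": [0.85,-0.935,0],"twist": 0}])

```text
clock: 2.48
tcp_pos: [0.2724, -0.2803, 0.3751]
tool_rot: [0.984, 0.18, 0.0, 0.0]
ft_force: [0.8, -0.7, 0.3]
opening: 0.0851
```

Emit:
send_rows(plan=[{"claw": 85,"offset": [0.85,-0.935,0],"twist": 0},{"claw": 85,"offset": [0.85,-0.935,0],"twist": 0},{"claw": 85,"offset": [0.85,-0.935,0],"twist": 0},{"claw": 85,"offset": [0.85,-0.935,0],"twist": 0},{"claw": 85,"offset": [0.85,-0.935,0],"twist": 0},{"claw": 85,"offset": [0.85,-0.935,0],"twist": 0},{"claw": 85,"offset": [0.85,-0.935,0],"twist": 0},{"claw": 85,"offset": [0.5,-0.55,0],"twist": 0}])

```text
clock: 3.15
tcp_pos: [0.3772, -0.0109, 0.3754]
tool_rot: [0.983, 0.182, 0.001, -0.0]
ft_force: [0.6, -0.5, 0.8]
opening: 0.0849
```

```bash
python3 -c "
from h import *
go([.498,.30,.37],21)"
```

```text
t 3.15 tcp [ 0.3772 -0.0109  0.3754] yaw 20.98 tilt [ 0.001  0.001 -1.   ] open 84.9 F [ 0.6 -0.5  0.8] q [-0.35 -0.44  1.85  0.    1.73 -0.72]
units [ 7.47 -8.24  0.19] twist -0.0
```

Emit:
send_rows(plan=[{"claw": 85,"offset": [1,-0.8,0],"twist": 0},{"claw": 85,"offset": [1,-0.8,0],"twist": 0},{"claw": 85,"offset": [1,-0.8,0],"twist": 0},{"claw": 85,"offset": [1,-0.8,0],"twist": 0},{"claw": 85,"offset": [1,-0.8,0],"twist": 0},{"claw": 85,"offset": [1,-0.8,0],"twist": 0},{"claw": 85,"offset": [1,-0.8,0],"twist": 0},{"claw": 85,"offset": [0.5,-0.2,0],"twist": 0}])

```text
clock: 3.82
tcp_pos: [0.5252, 0.2329, 0.3742]
tool_rot: [0.983, 0.182, -0.001, -0.001]
ft_force: [0.1, 0.5, 0.4]
opening: 0.085
```

```bash
python3 -c "
from h import *
go([.498,.30,.37],21)
c=grab('wrist','w2');print(-c['R'].T@c['t'],c['f'])
W=cloud(c)
for lo,hi in [(.215,.235),(.25,.29)]:
    P=W.reshape(-1,3);m=(P[:,2]>lo)&(P[:,2]<hi)&(np.abs(P[:,1]-.3)<.08)&(np.abs(P[:,0]-.49)<.08);
    if m.sum()>20:
        Q=P[m];print(lo,m.sum(),Q.mean(0),cv2.minAreaRect((Q[:,:2]*1000).astype(np.float32)),Q[:,2].max())
"
```

```text
t 3.82 tcp [0.5252 0.2329 0.3742] yaw 21.03 tilt [-0.001  0.001 -1.   ] open 85.0 F [0.1 0.5 0.4] q [ 0.21  0.11  1.38  0.    1.66 -0.16]
units [-0.04 -2.41  0.14] twist 0.01
[0.4969274  0.30584664 0.51707935] 417.70613432440103
0.215 3961 [0.47252021 0.2948423  0.21974935] ((471.8963928222656, 293.6790771484375), (42.28243637084961, 99.36962127685547), 19.86119842529297) 0.23482668385960187
0.25 2572 [0.49556674 0.3037107  0.26875084] ((496.30487060546875, 302.4637451171875), (13.67497444152832, 78.15290832519531), 19.931411743164062) 0.27405928278268654
```

View pics/w2.png

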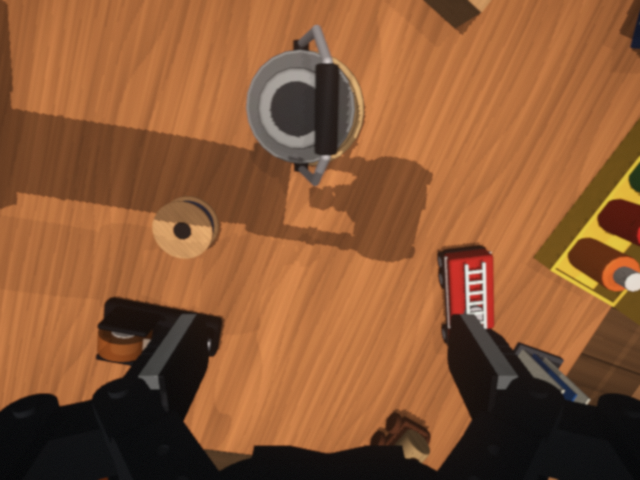

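The wrist view shows the cap centred at (296,108), the black grip at (327,108) parallel to the image columns, and the spool at (183,230).

```bash
python3 -c "
from h import *
c=load('w2')
p=c['p'][40:175,225:375]
cap=ray(c,296,108,.22);g=ray(c,327,108.5,.270);print(cap,g,np.hypot(*(g-cap)[:2]))
# black grip mask
m=(c['p'].max(-1)<60);m[:55]=0;m[170:]=0;m[:,:312]=0;m[:,345:]=0
u=np.argwhere(m);print(len(u),cv2.minAreaRect(u[:,::-1].astype(np.float32)))
W=cloud(c)[m];print(np.nanmedian(W,0))
go([g[0],g[1],.31],20.5)
"
```

```text
[0.47720667 0.29633864 0.22      ] [0.49697141 0.30396943 0.27      ] 0.0211866454900266
2167 ((325.0, 109.0), (90.0, 26.0), 90.0)
[0.49624912 0.30349556 0.27069832]
t 3.87 tcp [0.5263 0.2327 0.3736] yaw 21.02 tilt [-0.001  0.001 -1.   ] open 85.0 F [-2.1 -0.8 -1. ] q [ 0.21  0.11  1.38  0.    1.66 -0.16]
units [-0.06 -2.57  2.12] twist 0.1
```

Emit:
send_rows(plan=[{"claw": 85,"offset": [0,-0.9,0.3],"twist": 0.1},{"claw": 85,"offset": [0,-0.9,0.6],"twist": 0},{"claw": 85,"offset": [0,-0.7,0.7],"twist": 0},{"claw": 60,"offset": [0,0,0.8],"twist": 0},{"claw": 60,"offset": [0,0,0.8],"twist": 0},{"claw": 60,"offset": [0,0,0.6],"twist": 0},{"claw": 60,"offset": [0,0,0.4],"twist": 0},{"claw": 60,"offset": [0,0,0],"twist": 0}])

```text
clock: 4.53
tcp_pos: [0.4966, 0.2983, 0.2459]
tool_rot: [0.984, 0.177, -0.003, 0.0]
ft_force: [0.1, -0.3, -0.6]
opening: 0.0601
```

```bash
python3 -c "
from h import *
go([.4965,.303,.247],20.5)
grab('wrist','w3')"
```

```text
t 4.53 tcp [0.4966 0.2983 0.2459] yaw 20.36 tilt [-0.006 -0.002 -1.   ] open 60.1 F [ 0.1 -0.3 -0.6] q [ 0.33  0.16  1.56 -0.    1.42 -0.02]
units [ 0.05 -0.15 -0.04] twist -0.03
```

View pics/w3.png

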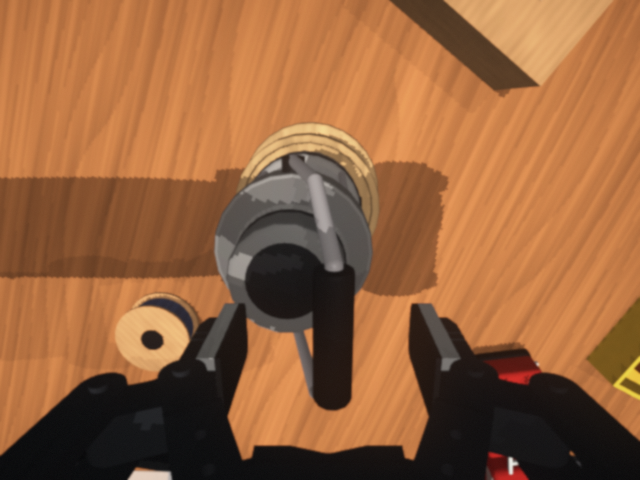

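The grip, columns 315–353, is centred between the fingers at 245 and 412. I close on it.

Emit:
send_rows(plan=[{"claw": 5,"offset": [0,-0.1,0],"twist": 0},{"claw": 5,"offset": [0,0,0],"twist": 0},{"claw": 5,"offset": [0,0,0],"twist": 0},{"claw": 5,"offset": [0,0,0],"twist": 0},{"claw": 5,"offset": [0,0,0],"twist": 0},{"claw": 5,"offset": [0,0,0],"twist": 0},{"claw": 5,"offset": [0,0,0],"twist": 0},{"claw": 5,"offset": [0,0,0],"twist": 0}], newtons=40)

```text
clock: 5.25
tcp_pos: [0.4981, 0.3021, 0.2507]
tool_rot: [0.984, 0.177, 0.001, -0.0]
ft_force: [0.5, -0.5, 5.5]
opening: 0.0123
```

Emit:
send_rows(plan=[{"claw": 5,"offset": [0,0,0],"twist": 0},{"claw": 5,"offset": [0,0,0],"twist": 0},{"claw": 5,"offset": [0,0,-0.15],"twist": 0},{"claw": 5,"offset": [0,0,-0.15],"twist": 0},{"claw": 5,"offset": [0,0,-0.15],"twist": 0},{"claw": 5,"offset": [0,0,-0.15],"twist": 0},{"claw": 5,"offset": [0,0,-0.15],"twist": 0},{"claw": 5,"offset": [0,0,-0.15],"twist": 0}])

```text
clock: 5.92
tcp_pos: [0.4971, 0.3018, 0.2764]
tool_rot: [0.984, 0.178, -0.0, 0.0]
ft_force: [0.3, 0.7, -4.3]
opening: 0.0124
```

```bash
python3 -c "
from h import *
go(None)
grab('scene','s2')
import cv2
a=cv2.imread('pics/s2.png')[220:360,350:470];cv2.imwrite('pics/s2c.png',cv2.resize(a,(480,560),interpolation=2))"
```

```text
t 5.92 tcp [0.4971 0.3018 0.2764] yaw 20.45 tilt [-0.001 -0.    -1.   ] open 12.4 F [ 0.3  0.7 -4.3] q [ 0.34  0.15  1.52 -0.    1.47 -0.02]
```

View pics/s2c.png

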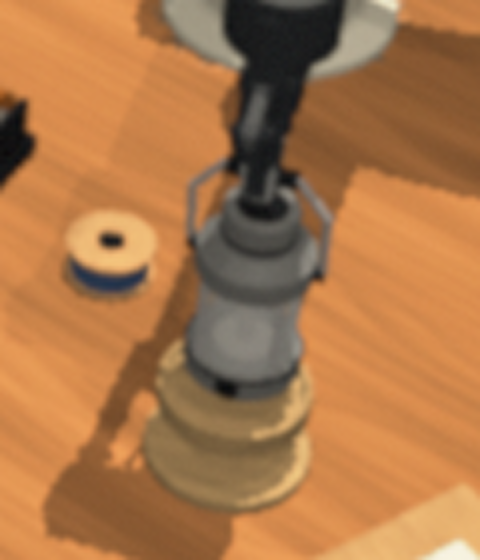

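The lantern hangs upright from the handle, clear of the stand, with the force reading 4.3 N. I raise it and carry it to about (0.56,0.10).

Emit:
send_rows(plan=[{"claw": 5,"offset": [0,0,-0.3],"twist": 0},{"claw": 5,"offset": [0,0,-0.4],"twist": 0},{"claw": 5,"offset": [0,0.1,-0.3],"twist": 0},{"claw": 5,"offset": [0,0.2,0],"twist": 0},{"claw": 5,"offset": [0,0.3,0],"twist": 0},{"claw": 5,"offset": [0,0.4,0],"twist": 0},{"claw": 5,"offset": [0,0.5,0],"twist": 0},{"claw": 5,"offset": [0,0.5,0],"twist": 0}])

```text
clock: 6.63
tcp_pos: [0.5183, 0.2439, 0.3054]
tool_rot: [0.984, 0.177, -0.001, 0.0]
ft_force: [0.1, -0.1, -4.5]
opening: 0.0122
```

Emit:
send_rows(plan=[{"claw": 5,"offset": [0,0.5,0],"twist": 0},{"claw": 5,"offset": [0,0.5,0],"twist": 0},{"claw": 5,"offset": [0.1,0.5,0],"twist": 0},{"claw": 5,"offset": [0.1,0.5,0],"twist": 0},{"claw": 5,"offset": [0.1,0.5,0],"twist": 0},{"claw": 5,"offset": [0,0.5,0],"twist": 0},{"claw": 5,"offset": [0,0.5,0],"twist": 0},{"claw": 5,"offset": [0,0.4,0],"twist": 0}])

```text
clock: 7.3
tcp_pos: [0.5682, 0.1371, 0.3059]
tool_rot: [0.984, 0.177, -0.0, 0.0]
ft_force: [-0.0, 0.6, -4.9]
opening: 0.0122
```

Emit:
send_rows(plan=[{"claw": 5,"offset": [0,0.4,0],"twist": 0},{"claw": 5,"offset": [0,0.3,0],"twist": 0},{"claw": 5,"offset": [0,0.2,0],"twist": 0},{"claw": 5,"offset": [0,0.1,0],"twist": 0},{"claw": 5,"offset": [0,0,0],"twist": 0},{"claw": 5,"offset": [0,0,0],"twist": 0}])

```text
clock: 7.8
tcp_pos: [0.5779, 0.1114, 0.3063]
tool_rot: [0.984, 0.178, -0.0, -0.0]
ft_force: [-0.2, 1.0, -4.0]
opening: 0.0124
```

```bash
python3 -c "
from h import *
go([.58,.10,.3])
c=grab('scene','s3');W=cloud(c)
P=W.reshape(-1,3);uv=np.mgrid[0:480,0:640].reshape(2,-1).T
m=(np.abs(P[:,0]-.57)<.07)&(np.abs(P[:,1]-.1)<.07)&(P[:,2]>.03)&(P[:,2]<.26)
q=uv[m];print('low z',np.percentile(P[m][:,2],[0.5,2,5]),'rows',q.min(0),q.max(0))
import cv2
v,u=q.mean(0).astype(int);a=cv2.imread('pics/s3.png')[v-100:v+100,u-100:u+100];cv2.imwrite('pics/s3c.png',cv2.resize(a,(560,560),interpolation=2))"
```

```text
t 7.8 tcp [0.5779 0.1114 0.3063] yaw 20.47 tilt [-0.  0. -1.] open 12.4 F [-0.2  1.  -4. ] q [-0.01  0.15  1.45  0.    1.53 -0.37]
units [-0.07  0.38  0.21] twist None
low z [0.12951973 0.13342751 0.13875761] rows [248 326] [294 359]
```

View pics/s3c.png

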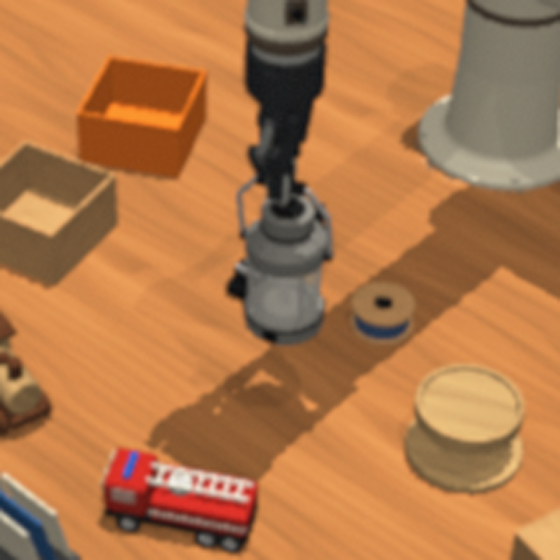

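It hangs vertically with its base near z 0.125. I expect contact at a TCP height of about 0.181. I lower to just above that, then creep down.

Emit:
send_rows(plan=[{"claw": 5,"offset": [0,0,0.4],"twist": 0},{"claw": 5,"offset": [0,0,0.6],"twist": 0},{"claw": 5,"offset": [0,0,0.6],"twist": 0},{"claw": 5,"offset": [0,0,0.6],"twist": 0},{"claw": 5,"offset": [0,0,0.6],"twist": 0},{"claw": 5,"offset": [0,0,0.5],"twist": 0},{"claw": 5,"offset": [0,0,0.3],"twist": 0},{"claw": 5,"offset": [0,0,0.1],"twist": 0}])

```text
clock: 8.52
tcp_pos: [0.5764, 0.1114, 0.1925]
tool_rot: [0.984, 0.178, -0.002, -0.0]
ft_force: [-0.2, 0.4, -5.9]
opening: 0.0126
```

Emit:
send_rows(plan=[{"claw": 5,"offset": [0,0,0.1],"twist": 0},{"claw": 5,"offset": [0,0,0.07],"twist": 0},{"claw": 5,"offset": [0,0,0.07],"twist": 0},{"claw": 5,"offset": [0,0,0.07],"twist": 0},{"claw": 5,"offset": [0,0,0],"twist": 0}])

```text
clock: 8.93
tcp_pos: [0.5781, 0.111, 0.1861]
tool_rot: [0.984, 0.177, 0.0, 0.0]
ft_force: [-0.8, -0.1, -5.2]
opening: 0.0124
```

Emit:
send_rows(plan=[{"claw": 5,"offset": [0,0,0.07],"twist": 0},{"claw": 5,"offset": [0,0,0.07],"twist": 0},{"claw": 5,"offset": [0,0,0],"twist": 0}])

```text
clock: 9.18
tcp_pos: [0.5778, 0.111, 0.1814]
tool_rot: [0.984, 0.177, -0.0, -0.0]
ft_force: [-0.6, 0.2, -5.5]
opening: 0.0125
```

Emit:
send_rows(plan=[{"claw": 5,"offset": [0,0,0.05],"twist": 0},{"claw": 5,"offset": [0,0,0],"twist": 0}])

```text
clock: 9.35
tcp_pos: [0.5785, 0.1112, 0.181]
tool_rot: [0.984, 0.177, 0.001, -0.0]
ft_force: [0.1, 0.7, -2.0]
opening: 0.0127
```

Emit:
send_rows(plan=[{"claw": 5,"offset": [0,0,0.04],"twist": 0},{"claw": 5,"offset": [0,0,0],"twist": 0}])

```text
clock: 9.52
tcp_pos: [0.5792, 0.1113, 0.1808]
tool_rot: [0.984, 0.178, 0.002, 0.0]
ft_force: [-0.1, 2.2, 4.3]
opening: 0.0127
```

The force has reversed, so the base is on the counter. I check that it stands upright before letting go.

```bash
python3 -c "
from h import *
go(None)
c=grab('scene','s4')
import cv2
a=cv2.imread('pics/s4.png')[200:400,220:420];cv2.imwrite('pics/s4c.png',cv2.resize(a,(560,560),interpolation=2))"
```

```text
t 9.52 tcp [0.5792 0.1113 0.1808] yaw 20.45 tilt [ 0.003  0.001 -1.   ] open 12.7 F [-0.1  2.2  4.3] q [-0.02  0.24  1.61  0.    1.29 -0.37]
```

View pics/s4c.png

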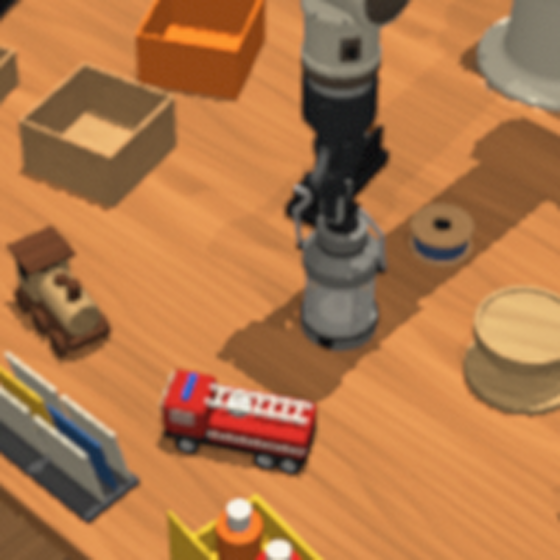

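It is standing upright on the counter. I release and go up.

Emit:
send_rows(plan=[{"claw": 5,"offset": [0,0,-0.03],"twist": 0},{"claw": 50,"offset": [0,0,0],"twist": 0},{"claw": 50,"offset": [0,0,0],"twist": 0},{"claw": 50,"offset": [0,0,0],"twist": 0},{"claw": 50,"offset": [0,0,0],"twist": 0},{"claw": 50,"offset": [0,0,-0.3],"twist": 0},{"claw": 50,"offset": [0,0,-0.5],"twist": 0},{"claw": 50,"offset": [0,0,-0.7],"twist": 0}])

```text
clock: 10.23
tcp_pos: [0.5768, 0.1109, 0.2241]
tool_rot: [0.984, 0.177, -0.002, -0.0]
ft_force: [-0.1, 0.2, -0.3]
opening: 0.0497
```

Emit:
send_rows(plan=[{"claw": 50,"offset": [0,0.6,-0.8],"twist": 0},{"claw": 50,"offset": [0,0.8,-0.8],"twist": 0},{"claw": 50,"offset": [0,0.6,-0.4],"twist": 0},{"claw": 50,"offset": [0,0.3,0],"twist": 0},{"claw": 50,"offset": [0,0,0],"twist": 0}])

```text
clock: 10.65
tcp_pos: [0.6029, 0.0447, 0.2857]
tool_rot: [0.984, 0.176, 0.001, 0.0]
ft_force: [-0.6, -0.6, -1.0]
opening: 0.0501
```

```bash
python3 -c "
from h import *
go(None)
c=grab('wrist','w5')
W=cloud(c);P=W.reshape(-1,3)
for lo,hi in [(.145,.16),(.175,.22)]:
    m=(P[:,2]>lo)&(P[:,2]<hi)&(np.abs(P[:,1]-.11)<.08)&(np.abs(P[:,0]-.57)<.08)
    if m.sum()>20: Q=P[m];print(lo,m.sum(),np.median(Q,0),cv2.minAreaRect((Q[:,:2]*1000).astype(np.float32)),Q[:,2].max())
"
```

```text
t 10.65 tcp [0.6029 0.0447 0.2857] yaw 20.31 tilt [ 0.002 -0.001 -1.   ] open 50.1 F [-0.6 -0.6 -1. ] q [-0.13  0.2   1.44 -0.    1.5  -0.48]
0.145 4513 [0.55363605 0.10390241 0.14968218] ((551.4005737304688, 102.51768493652344), (39.72541809082031, 98.03290557861328), 19.691213607788086) 0.15988662445513852
0.175 3055 [0.5771144  0.11431834 0.20011296] ((577.5171508789062, 112.27020263671875), (14.105769157409668, 85.24628448486328), 20.208524703979492) 0.203274447253739
```

View pics/w5.png

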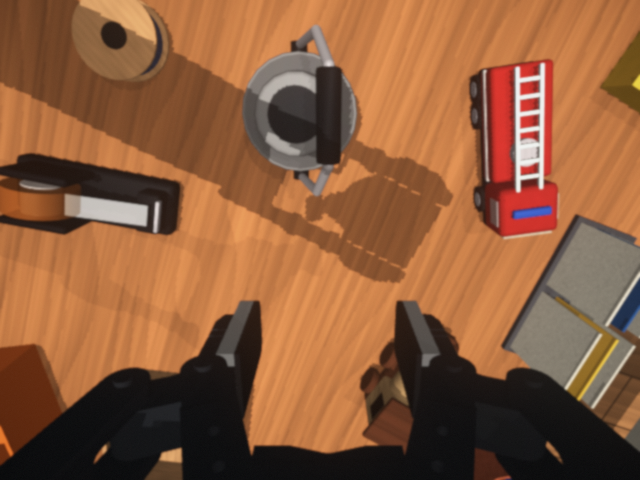

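The lantern stands upright with the cap at (294,114). The handle still leans toward +x, with the grip at (330,115), and the fire engine is well clear. I'll push the grip over with shut fingers, coming from the cap side.

```bash
python3 -c "
from h import *
c=load('w5')
cap=ray(c,294,114,.15);g=ray(c,330,115,.201);print(cap,g)
o=robot.observe();R=Ro.from_quat(o['tool_rot']).as_matrix();x=R[:,0]
a=cap.copy(); print('grip off along x',(g-a)@x)
s=a-0.017*x; s[2]=.172; go(s,20); 
e=a+.05*x; e[2]=.172; print((R.T@(e-s)/.03).round(2))
"
```

```text
[0.55725314 0.10515167 0.15      ] [0.57831472 0.11361064 0.201     ]
grip off along x 0.022636777944051827
t 10.7 tcp [0.6018 0.0461 0.2842] yaw 20.37 tilt [-0.001  0.001 -1.   ] open 50.0 F [-0.9  0.1 -0.4] q [-0.12  0.2   1.44  0.    1.5  -0.48]
units [-1.27 -2.36  3.74] twist 0.07
[ 2.23 -0.   -0.  ]
```

Emit:
send_rows(plan=[{"claw": 0,"offset": [-0.5,-0.7,0],"twist": 0},{"claw": 0,"offset": [-0.5,-0.8,0],"twist": 0},{"claw": 0,"offset": [-0.3,-0.8,0],"twist": 0},{"claw": 0,"offset": [0,-0.1,0],"twist": 0},{"claw": 0,"offset": [0,0,0.6],"twist": 0},{"claw": 0,"offset": [0,0,0.8],"twist": 0},{"claw": 0,"offset": [0,0,0.6],"twist": 0},{"claw": 0,"offset": [0,0,0.2],"twist": 0}])

```text
clock: 11.37
tcp_pos: [0.5375, 0.1011, 0.2141]
tool_rot: [0.984, 0.178, -0.004, -0.001]
ft_force: [0.0, -0.5, -0.8]
opening: 0.0002
```

```bash
python3 -c "
from h import *
go([.5414,.0992,.172],20)
c=grab('wrist','w6')
"
```

```text
t 11.37 tcp [0.5375 0.1011 0.2141] yaw 20.51 tilt [-0.008  0.001 -1.   ] open 0.2 F [ 0.  -0.5 -0.8] q [-0.04  0.11  1.69  0.    1.35 -0.39]
units [0.11 0.11 1.4 ] twist 0.1
```

View pics/w6.png

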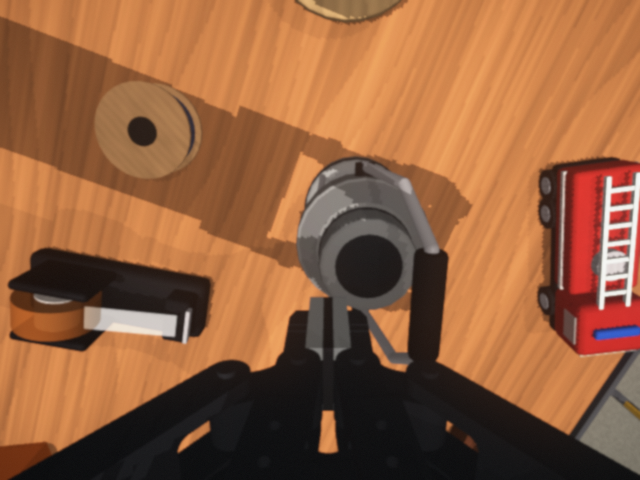

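The fingertips at (328,320) are just beside the grip at (430,300), over the cap. I go down and push in +x.

Emit:
send_rows(plan=[{"claw": 0,"offset": [0,0,0.6],"twist": 0},{"claw": 0,"offset": [0,0,0.6],"twist": 0},{"claw": 0,"offset": [0,0,0.15],"twist": 0},{"claw": 0,"offset": [0.2,0,0],"twist": 0},{"claw": 0,"offset": [0.3,0,0],"twist": 0},{"claw": 0,"offset": [0.3,0,0],"twist": 0},{"claw": 0,"offset": [0.3,0,0],"twist": 0},{"claw": 0,"offset": [0.3,0,0],"twist": 0}])

```text
clock: 12.08
tcp_pos: [0.5815, 0.1153, 0.1804]
tool_rot: [0.984, 0.178, 0.001, 0.0]
ft_force: [-0.8, 0.1, 0.2]
opening: -0.0001
```

Emit:
send_rows(plan=[{"claw": 0,"offset": [0.3,0,0],"twist": 0},{"claw": 0,"offset": [0.3,0,0],"twist": 0},{"claw": 0,"offset": [0.3,0,0],"twist": 0},{"claw": 0,"offset": [0.2,0,0],"twist": 0},{"claw": 0,"offset": [0,0,0],"twist": 0},{"claw": 0,"offset": [0,0,0],"twist": 0}])

```text
clock: 12.58
tcp_pos: [0.6112, 0.1266, 0.1793]
tool_rot: [0.984, 0.178, 0.0, 0.0]
ft_force: [0.2, -0.7, -0.1]
opening: -0.0002
```

```bash
python3 -c "
from h import *
go(None)
c=grab('wrist','w7')
"
```

```text
t 12.58 tcp [0.6112 0.1266 0.1793] yaw 20.46 tilt [ 0.001 -0.    -1.   ] open -0.2 F [ 0.2 -0.7 -0.1] q [ 0.01  0.32  1.51 -0.    1.31 -0.35]
```

View pics/w7.png

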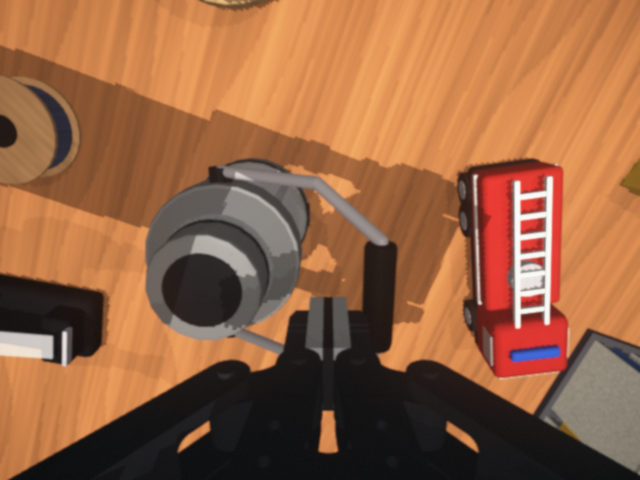

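The handle at (380,295) now leans far over and seems to rest against the fingers. I push a little farther.

Emit:
send_rows(plan=[{"claw": 0,"offset": [0.3,0,0],"twist": 0},{"claw": 0,"offset": [0.4,0,0],"twist": 0},{"claw": 0,"offset": [0.4,0,0],"twist": 0},{"claw": 0,"offset": [0.3,0,0],"twist": 0},{"claw": 0,"offset": [0,0,0],"twist": 0},{"claw": 0,"offset": [0,0,0],"twist": 0},{"claw": 0,"offset": [0,0,0],"twist": 0}])

```text
clock: 13.22
tcp_pos: [0.6495, 0.1409, 0.1785]
tool_rot: [0.984, 0.177, -0.0, 0.0]
ft_force: [-0.4, 0.2, 0.2]
opening: -0.0003
```

```bash
python3 -c "
from h import *
go(None)
c=grab('scene','s8')
import cv2
a=cv2.imread('pics/s8.png')[200:400,220:420];cv2.imwrite('pics/s8c.png',np.hstack([cv2.resize(a,(400,400),interpolation=2),cv2.resize(cv2.cvtColor(grab('wrist','w8')['p'],4),(400,400))]))"
```

```text
t 13.22 tcp [0.6495 0.1409 0.1785] yaw 20.44 tilt [-0.001 -0.    -1.   ] open -0.3 F [-0.4  0.2  0.2] q [ 0.03  0.43  1.38 -0.    1.34 -0.32]
```

View pics/s8c.png

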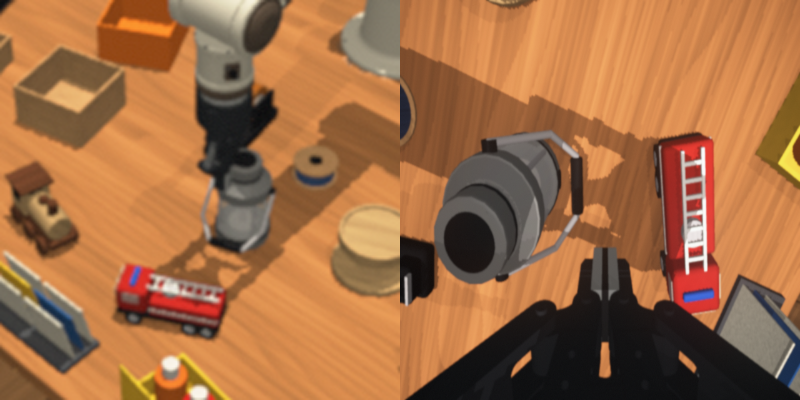

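The handle has fallen down the side. In the scene half the grip is at (235,243), near the base. I measure its height and offset against what the stop should give: offset 49 mm, height 21 mm.

```bash
python3 -c "
from h import *
c=load('w8');p=c['p'];m=(p.max(-1)<55).astype(np.uint8)
n,l,s,ce=cv2.connectedComponentsWithStats(m)
W=cloud(c)
ax=np.array([.55725,.10515]);d=np.array([np.cos(np.radians(20.3)),np.sin(np.radians(20.3))])
for i in range(1,n):
    if s[i,4]>150 and ce[i][1]<300:
        q=np.nanmedian(W[l==i],0);print(s[i],ce[i].round(0),q.round(4),'off',((q[:2]-ax)@d).round(4))
c=load('s8');W=cloud(c);print(W[200+int(243/2):200+int(243/2)+3,220+int(230/2)])
"
```

```text
[  0 103  17  63 728] [  6. 135.] [0.4122 0.1136 0.011 ] off -0.1331
[131 168  25  16 346] [143. 176.] [0.5449 0.1482 0.1071] off 0.0033
[222 169  35  60 197] [247. 200.] [0.5937 0.1278 0.019 ] off 0.042
[407 174  10  63 217] [412. 205.] [0.7049 0.1685 0.023 ] off 0.1605
[ 274  190   18   67 1037] [283. 223.] [0.6198 0.1288 0.039 ] off 0.0669
[ 98 221  90  84 577] [161. 247.] [0.5717 0.1275 0.1298] off 0.0213
[  71  255   81   73 4589] [111. 291.] [0.5582 0.1057 0.1502] off 0.001
[[0.61939792 0.13400129 0.0456322 ]
 [0.61974542 0.13440989 0.04197591]
 [0.62613161 0.13993954 0.0465792 ]]
```

The grip is at offset 65 mm and height about 33 mm, so about 2.39 rad. That is either still settling or short of the stop. I move back in view and look again.

Emit:
send_rows(plan=[{"claw": 0,"offset": [0.3,0,0],"twist": 0},{"claw": 0,"offset": [0.3,0.3,0],"twist": 0},{"claw": 0,"offset": [0,0.3,0],"twist": 0},{"claw": 0,"offset": [0,0,0],"twist": 0}])

```text
clock: 13.65
tcp_pos: [0.6735, 0.1287, 0.1785]
tool_rot: [0.984, 0.177, -0.0, 0.0]
ft_force: [0.4, -0.7, 0.3]
opening: 0.0
```

```bash
cat > bail.py <<'E'
from h import *
import sys
go(None)
c=grab('wrist',sys.argv[1]);p=c['p'];m=(p.max(-1)<55).astype(np.uint8)
n,l,s,ce=cv2.connectedComponentsWithStats(m)
W=cloud(c)
ax=np.array([.55725,.10515]);d=np.array([np.cos(np.radians(20.3)),np.sin(np.radians(20.3))])
for i in range(1,n):
    if s[i,4]>100 and ce[i][1]<320:
        q=np.nanmedian(W[l==i],0);o=(q[:2]-ax)@d
        print(s[i],ce[i].round(0),q.round(4),'off',o.round(4))
E
python3 bail.py w9
```

```text
t 13.65 tcp [0.6735 0.1287 0.1785] yaw 20.37 tilt [ 0.    -0.001 -1.   ] open 0.0 F [ 0.4 -0.7  0.3] q [ 0.01  0.48  1.3  -0.    1.36 -0.34]
[ 88 129  28  16 380] [101. 136.] [0.5453 0.1483 0.1071] off 0.0037
[ 180  135   67   91 1420] [232. 187.] [0.6031 0.1258 0.0266] off 0.0502
[ 54 179  93 103 874] [122. 216.] [0.577  0.1246 0.13  ] off 0.0253
[  19  211   85   78 5102] [ 61. 249.] [0.5581 0.1058 0.1502] off 0.001
[   0  267   29   69 1689] [ 12. 303.] [ 0.4622 -0.0282  0.0191] off -0.1354
[396 279   8  30 121] [400. 291.] [0.7472 0.0926 0.0224] off 0.1738
[117 297  21   9 145] [127. 301.] [0.5764 0.0631 0.1072] off 0.0034
```

View pics/w9.png

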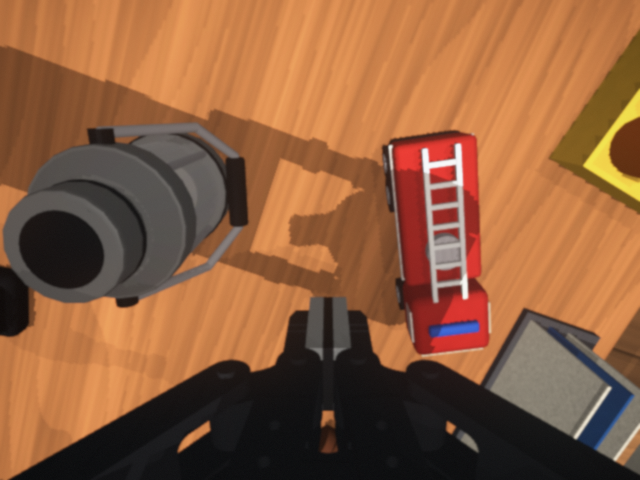

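The grip at (237,190) now lies against the base. I check that patch alone.

```bash
python3 -c "
from h import *
c=load('w9');W=cloud(c)
ax=np.array([.55725,.10515]);d=np.array([np.cos(np.radians(20.3)),np.sin(np.radians(20.3))])
for v in (170,190,210):
  for u in (232,237,242):
    q=W[v,u];o=(q[:2]-ax)@d;print(v,u,q.round(4),'off',o.round(4),'ang',np.arctan2(o,q[2]-.102).round(2))
# cap ctr by ellipse depth points
P=W.reshape(-1,3);m=(np.abs(P[:,2]-.150)<.004)&(np.abs(P[:,0]-.557)<.05)&(np.abs(P[:,1]-.105)<.05)
Q=(P[m][:,:2]*1000).astype(np.float32);print(m.sum(),cv2.minEnclosingCircle(Q))
go([.557,.105,.27],20)
"
```

```text
170 232 [0.5981 0.1375 0.0276] off 0.0495 ang 2.55
170 237 [0.6015 0.1389 0.0284] off 0.0532 ang 2.52
170 242 [0.6042 0.1393 0.0242] off 0.0559 ang 2.52
190 232 [0.602  0.1237 0.0271] off 0.0485 ang 2.57
190 237 [0.6054 0.125  0.0274] off 0.0521 ang 2.53
190 242 [0.6085 0.1257 0.0253] off 0.0552 ang 2.52
210 232 [0.6061 0.1094 0.0263] off 0.0473 ang 2.58
210 237 [0.6098 0.1115 0.0291] off 0.0515 ang 2.53
210 242 [0.6129 0.1119 0.0264] off 0.0545 ang 2.52
11059 ((558.5147705078125, 105.47925567626953), 27.09693717956543)
t 13.7 tcp [0.673  0.1294 0.1784] yaw 20.37 tilt [-0. -0. -1.] open 0.1 F [-0.5  0.  -0.3] q [ 0.01  0.48  1.31 -0.    1.36 -0.34]
units [-3.91 -0.58 -3.05] twist 0.07
```

The grip reaches out to 56 mm, which matches the folded stop at 2.60. The cap centre is (0.558,0.105) with a radius of 27.1 mm, also as given. I rise and go over the cap.

Emit:
send_rows(plan=[{"claw": 85,"offset": [0,0,-0.6],"twist": 0},{"claw": 85,"offset": [0,0,-0.9],"twist": 0},{"claw": 85,"offset": [0,0,-0.9],"twist": 0},{"claw": 85,"offset": [-0.7,-0.1,-0.6],"twist": 0},{"claw": 85,"offset": [-1,-0.2,0],"twist": 0},{"claw": 85,"offset": [-1,-0.2,0],"twist": 0},{"claw": 85,"offset": [-0.8,-0.1,0],"twist": 0},{"claw": 85,"offset": [-0.35,0,0],"twist": 0}])

```text
clock: 14.37
tcp_pos: [0.5555, 0.1071, 0.2686]
tool_rot: [0.984, 0.178, -0.001, -0.0]
ft_force: [0.9, -1.1, 0.2]
opening: 0.0852
```

```bash
python3 -c "
from h import *
go([.558,.1053,.119],20.3)
"
```

```text
t 14.37 tcp [0.5555 0.1071 0.2686] yaw 20.47 tilt [-0.001  0.    -1.   ] open 85.2 F [ 0.9 -1.1  0.2] q [-0.02  0.11  1.57  0.    1.46 -0.38]
units [0.06 0.09 4.99] twist 0.03
```

Emit:
send_rows(plan=[{"claw": 85,"offset": [0.05,0.08,0.4],"twist": 0},{"claw": 85,"offset": [0,0,0.7],"twist": 0},{"claw": 85,"offset": [0,0,0.8],"twist": 0},{"claw": 85,"offset": [0,0,0.8],"twist": 0},{"claw": 85,"offset": [0,0,0.5],"twist": 0},{"claw": 85,"offset": [0,0,0.2],"twist": 0},{"claw": 85,"offset": [0,0,0],"twist": 0}])

```text
clock: 14.95
tcp_pos: [0.5597, 0.1054, 0.1639]
tool_rot: [0.984, 0.177, -0.002, -0.001]
ft_force: [-0.6, -0.3, 0.2]
opening: 0.0848
```

```bash
python3 -c "
from h import *
go([.558,.1053,.119],20.3)
grab('wrist','w10')
"
```

```text
t 14.95 tcp [0.5597 0.1054 0.1639] yaw 20.44 tilt [-0.004  0.    -1.   ] open 84.8 F [-0.6 -0.3  0.2] q [-0.03  0.21  1.68  0.    1.26 -0.38]
units [-0.05 -0.01  1.5 ] twist 0.03
```

View pics/w10.png

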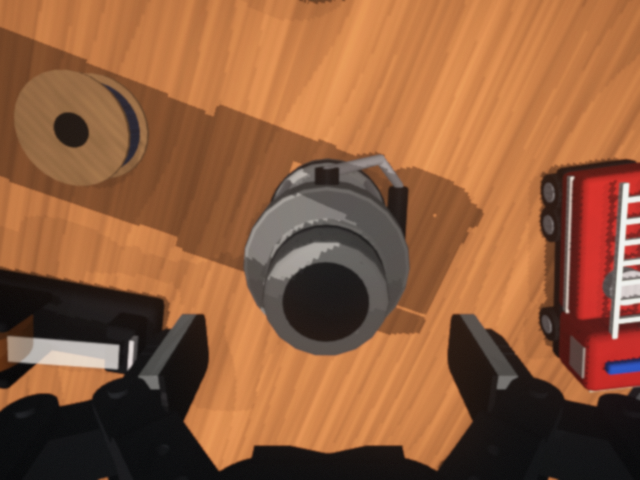

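The cap at (326,300) is centred between the fingers at 207 and 449, and the handle is still folded. I go down 1.5 units and close.

Emit:
send_rows(plan=[{"claw": 85,"offset": [-0.03,0,0.4],"twist": 0},{"claw": 85,"offset": [0,0,0.5],"twist": 0},{"claw": 85,"offset": [0,0,0.4],"twist": 0},{"claw": 85,"offset": [0,0,0.15],"twist": 0},{"claw": 85,"offset": [0,0,0],"twist": 0},{"claw": 65,"offset": [0,0,0],"twist": 0},{"claw": 65,"offset": [0,0,0],"twist": 0}])

```text
clock: 15.58
tcp_pos: [0.5608, 0.105, 0.1239]
tool_rot: [0.984, 0.177, 0.001, 0.0]
ft_force: [0.8, 0.7, -0.9]
opening: 0.0654
```

Emit:
send_rows(plan=[{"claw": 45,"offset": [0,0,0],"twist": 0},{"claw": 45,"offset": [0,0,0],"twist": 0},{"claw": 45,"offset": [0,0,0],"twist": 0},{"claw": 45,"offset": [0,0,0],"twist": 0},{"claw": 45,"offset": [0,0,0],"twist": 0},{"claw": 45,"offset": [0,0,0],"twist": 0}], newtons=45)

```text
clock: 16.08
tcp_pos: [0.5607, 0.1049, 0.1243]
tool_rot: [0.984, 0.178, 0.001, 0.0]
ft_force: [-2.4, 0.4, 6.2]
opening: 0.0528
```

```bash
python3 -c "
from h import *
go([.558,.1053,.119],20.3)
"
```

```text
t 16.08 tcp [0.5607 0.1049 0.1243] yaw 20.45 tilt [ 0.001 -0.    -1.   ] open 52.8 F [-2.4  0.4  6.2] q [-0.03  0.25  1.71 -0.    1.18 -0.38]
units [-0.08 -0.04  0.18] twist 0.03
```

The fingers closed at 52.8 mm, but the TCP is 5 mm higher than planned. I reopen slightly, go lower and regrip.

Emit:
send_rows(plan=[{"claw": 66,"offset": [0,0,0],"twist": 0},{"claw": 66,"offset": [0,0,0],"twist": 0},{"claw": 66,"offset": [-0.05,0,0.1],"twist": 0},{"claw": 66,"offset": [0,0,0.1],"twist": 0},{"claw": 66,"offset": [0,0,0],"twist": 0}])

```text
clock: 16.5
tcp_pos: [0.5579, 0.1045, 0.1159]
tool_rot: [0.984, 0.177, -0.001, -0.0]
ft_force: [-0.7, 0.0, -0.2]
opening: 0.0659
```

Emit:
send_rows(plan=[{"claw": 45,"offset": [0,0,0],"twist": 0},{"claw": 45,"offset": [0,0,0],"twist": 0},{"claw": 45,"offset": [0,0,0],"twist": 0},{"claw": 45,"offset": [0,0,0],"twist": 0},{"claw": 45,"offset": [0,0,0],"twist": 0},{"claw": 45,"offset": [0,0,0],"twist": 0}], newtons=45)

```text
clock: 17.0
tcp_pos: [0.5596, 0.1043, 0.1181]
tool_rot: [0.984, 0.178, 0.001, 0.0]
ft_force: [1.2, -0.0, 6.9]
opening: 0.0529
```

Emit:
send_rows(plan=[{"claw": 45,"offset": [0,0,-0.1],"twist": 0},{"claw": 45,"offset": [0,0,-0.2],"twist": 0},{"claw": 45,"offset": [0,0,-0.3],"twist": 0},{"claw": 45,"offset": [0,0,-0.3],"twist": 0},{"claw": 45,"offset": [0,0,-0.2],"twist": 0},{"claw": 45,"offset": [0,0,0],"twist": 0},{"claw": 45,"offset": [0,0,0],"twist": 0}])

```text
clock: 17.58
tcp_pos: [0.5591, 0.1045, 0.1507]
tool_rot: [0.984, 0.178, 0.001, 0.0]
ft_force: [0.2, 0.8, -5.2]
opening: 0.0524
```

```bash
python3 -c "
from h import *
go([.558,.1053,.26],20.3)
c=grab('scene','s11')
import cv2
a=cv2.imread('pics/s11.png')[200:400,220:420];cv2.imwrite('pics/s11c.png',np.hstack([cv2.resize(a,(400,400),interpolation=2),cv2.resize(cv2.cvtColor(grab('wrist','w11')['p'],4),(400,400))]))"
```

```text
t 17.58 tcp [0.5591 0.1045 0.1507] yaw 20.45 tilt [ 0.001 -0.    -1.   ] open 52.4 F [ 0.2  0.8 -5.2] q [-0.03  0.22  1.7   0.    1.23 -0.38]
units [-0.02 -0.04 -3.64] twist 0.03
```

View pics/s11c.png

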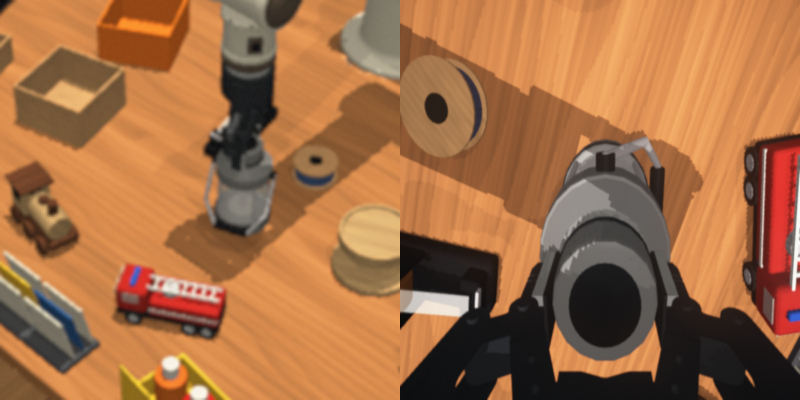

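The lantern is held by the cap (weight reading −5.2 N) with the handle still folded at (655,185) in the right half. The base is at TCP z − 0.118. I refine the carton pose from the earlier unobstructed views while I raise the lantern.

Emit:
send_rows(plan=[{"claw": 45,"offset": [0,0,-0.3],"twist": 0},{"claw": 45,"offset": [0,0,-0.6],"twist": 0.3},{"claw": 45,"offset": [0,0,-0.7],"twist": 0.4},{"claw": 45,"offset": [0,0,-0.7],"twist": 0.4},{"claw": 45,"offset": [0,0,-0.7],"twist": 0.3},{"claw": 45,"offset": [0,0,-0.5],"twist": 0.2},{"claw": 45,"offset": [0,0,-0.3],"twist": 0},{"claw": 45,"offset": [0,0,0],"twist": 0}])

```text
clock: 18.35
tcp_pos: [0.5599, 0.1045, 0.2668]
tool_rot: [0.994, 0.109, 0.002, 0.0]
ft_force: [1.5, -0.5, -3.7]
opening: 0.0528
```

Run:
```python
from h import *
for tag,(u0,u1,v0,v1) in [('top0',(385,445,215,275)),('scene0',(222,290,222,275))]:
    c=load(tag);W=cloud(c)[v0:v1,u0:u1]
    m=((W[...,2]>.071)&(W[...,2]<.086)).astype(np.uint8)
    n,l,s,ce=cv2.connectedComponentsWithStats(m,connectivity=8);i=1+s[1:,4].argmax()
    vv,uu=np.nonzero(l==i)
    P=np.array([ray(c,u+u0,v+v0,.078) for u,v in zip(uu,vv)])
    r=cv2.minAreaRect((P[:,:2]*1000).astype(np.float32));print(tag,len(P),r)
    im=cv2.cvtColor(c['p'],4)
    for b in cv2.boxPoints(r): cv2.circle(im,tuple(int(x) for x in proj(c,[b[0]/1000,b[1]/1000,.078]).round()),0,(0,255,0),-1)
    cv2.imwrite(f'pics/cc_{tag}.png',cv2.resize(im[v0-15:v1+15,u0-15:u1+15],(400,400),interpolation=0))
a=[cv2.imread(f'pics/cc_{t}.png') for t in('top0','scene0')];cv2.imwrite('pics/cc.png',np.hstack(a))
go(None)
```

```text
top0 53 ((518.6998291015625, -243.67633056640625), (106.71871185302734, 17.795724868774414), 13.194068908691406)
scene0 338 ((545.1732177734375, -294.2387390136719), (145.78627014160156, 144.5009307861328), 12.20592212677002)
t 18.35 tcp [0.5599 0.1045 0.2668] yaw 12.48 tilt [ 0.005 -0.    -1.   ] open 52.8 F [ 1.5 -0.5 -3.7] q [-0.03  0.12  1.57  0.    1.45 -0.25]
```

View pics/cc.png

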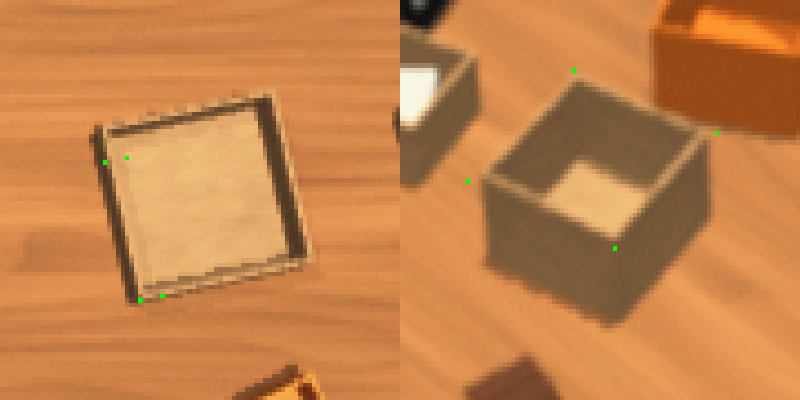

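In the top crop (left), the rim corners are near (106,128), (274,92), (312,260) and (141,299). In the scene crop they are (178,80), (85,178), (212,240) and (310,132). I cast these onto z = 0.078.

Run:
```python
from h import *
for tag,pts,s,o in [('top0',[(106,128),(274,92),(312,260),(141,299)],(90/400,90/400),(370,200)),('scene0',[(178,80),(85,178),(212,240),(310,132)],(98/400,83/400),(207,207))]:
    c=load(tag);P=np.array([ray(c,x*s[0]+o[0]-.5,y*s[1]+o[1]-.5,.078) for x,y in pts])[:,:2]*1000
    print(tag,P.round(0).tolist(),P.mean(0).round(1),np.linalg.norm(P-np.roll(P,1,0),axis=1).round(0),cv2.minAreaRect(P.astype(np.float32)))
go([.538,-.300,.266],12.3)
```

```text
top0 [[595.0, -223.0], [622.0, -350.0], [495.0, -376.0], [466.0, -248.0]] [ 544.6 -299.5] [131. 130. 130. 132.] ((544.1270751953125, -299.11175537109375), (131.36236572265625, 132.87843322753906), 12.026378631591797)
scene0 [[494.0, -370.0], [621.0, -342.0], [596.0, -218.0], [460.0, -245.0]] [ 542.8 -293.6] [129. 130. 127. 138.] ((540.9486694335938, -294.4658203125), (138.35650634765625, 129.19261169433594), 11.408528327941895)
t 18.35 tcp [0.5599 0.1045 0.2668] yaw 12.48 tilt [ 0.005 -0.    -1.   ] open 52.8 F [ 1.5 -0.5 -3.7] q [-0.03  0.12  1.57  0.    1.45 -0.25]
units [-3.63 13.01  0.02] twist 0.04
```

Both views agree within 5 mm: centre about (0.544,−0.297), yaw 12°. The lantern's target is (0.537,−0.298), with 13 mm of clearance on each side. I carry it over.

Emit:
send_rows(plan=[{"claw": 45,"offset": [-0.06,0.2,0],"twist": 0},{"claw": 45,"offset": [-0.11,0.4,0],"twist": 0},{"claw": 45,"offset": [-0.17,0.6,0],"twist": 0},{"claw": 45,"offset": [-0.22,0.8,0],"twist": 0},{"claw": 45,"offset": [-0.22,0.8,0],"twist": 0},{"claw": 45,"offset": [-0.22,0.8,0],"twist": 0},{"claw": 45,"offset": [-0.22,0.8,0],"twist": 0},{"claw": 45,"offset": [-0.22,0.8,0],"twist": 0}])

```text
clock: 19.02
tcp_pos: [0.5488, -0.0593, 0.2622]
tool_rot: [0.994, 0.108, -0.002, -0.0]
ft_force: [0.8, -1.1, -4.9]
opening: 0.0528
```

Emit:
send_rows(plan=[{"claw": 45,"offset": [-0.22,0.8,0],"twist": 0},{"claw": 45,"offset": [-0.22,0.8,0],"twist": 0},{"claw": 45,"offset": [-0.22,0.8,0],"twist": 0},{"claw": 45,"offset": [-0.22,0.8,0],"twist": 0},{"claw": 45,"offset": [-0.22,0.8,0],"twist": 0},{"claw": 45,"offset": [-0.22,0.8,0],"twist": 0},{"claw": 45,"offset": [-0.22,0.8,0],"twist": 0},{"claw": 45,"offset": [-0.22,0.8,0],"twist": 0}])

```text
clock: 19.68
tcp_pos: [0.5383, -0.2579, 0.262]
tool_rot: [0.994, 0.108, -0.001, -0.001]
ft_force: [0.3, -0.1, -5.7]
opening: 0.0532
```

Emit:
send_rows(plan=[{"claw": 45,"offset": [-0.2,0.6,0],"twist": 0},{"claw": 45,"offset": [-0.15,0.4,0],"twist": 0},{"claw": 45,"offset": [-0.1,0.2,0],"twist": 0},{"claw": 45,"offset": [0,0,0],"twist": 0},{"claw": 45,"offset": [0,0,0],"twist": 0}])

```text
clock: 20.1
tcp_pos: [0.5342, -0.2935, 0.2634]
tool_rot: [0.994, 0.108, -0.0, -0.001]
ft_force: [0.8, 0.8, -5.4]
opening: 0.053
```

Run:
```python
from h import *
go([.537,-.2985,.266],12)
```

```text
t 20.1 tcp [ 0.5342 -0.2935  0.2634] yaw 12.44 tilt [-0.001  0.001 -1.   ] open 53.0 F [ 0.8  0.8 -5.4] q [-0.7   0.23  1.45  0.    1.46 -0.92]
units [ 0.06  0.18 -0.09] twist 0.09
```

Emit:
send_rows(plan=[{"claw": 45,"offset": [0.06,0.18,0.2],"twist": 0.1},{"claw": 45,"offset": [0,0,0.5],"twist": 0},{"claw": 45,"offset": [0,0,0.5],"twist": 0},{"claw": 45,"offset": [0,0,0.3],"twist": 0},{"claw": 45,"offset": [0,0,0.1],"twist": 0},{"claw": 45,"offset": [0,0,0],"twist": 0}])

```text
clock: 20.6
tcp_pos: [0.5372, -0.298, 0.2147]
tool_rot: [0.995, 0.104, -0.001, -0.001]
ft_force: [-0.5, 0.3, -4.3]
opening: 0.0526
```

Run:
```python
from h import *
go([.537,-.2985,.21],12)
c=grab('wrist','w12')
W=cloud(c);m=(W[...,2]>.072)&(W[...,2]<.084)
P=W[m];P=P[(np.abs(P[:,0]-.544)<.1)&(np.abs(P[:,1]+.297)<.1)]
print(len(P),cv2.minAreaRect((P[:,:2]*1000).astype(np.float32)))
s=grab('scene','s12');a=cv2.cvtColor(s['p'],4)[160:310,180:330]
cv2.imwrite('pics/c12.png',np.hstack([cv2.resize(cv2.cvtColor(c['p'],4),(440,440)),cv2.resize(a,(360,440),interpolation=2)]))
```

```text
t 20.6 tcp [ 0.5372 -0.298   0.2147] yaw 11.99 tilt [-0.002  0.002 -1.   ] open 52.6 F [-0.5  0.3 -4.3] q [-0.7   0.27  1.5   0.    1.37 -0.91]
units [-0.01  0.01  0.16] twist -0.0
3465 ((540.6112670898438, -283.395263671875), (134.5533447265625, 112.03839874267578), 12.026658058166504)
```

View pics/c12.png

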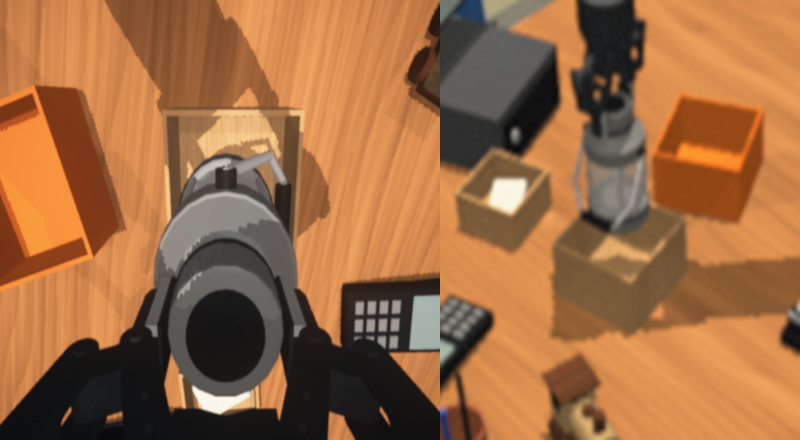

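The wrist view gives a carton centre of (0.543,−0.294) and yaw 12.0°. The lantern is within 2–3 mm of its target, with 13 mm of clearance. I lower it, expecting bottom contact at TCP z of about 0.124.

Emit:
send_rows(plan=[{"claw": 45,"offset": [0,-0.04,0.3],"twist": 0},{"claw": 45,"offset": [0,0,0.5],"twist": 0},{"claw": 45,"offset": [0,0,0.5],"twist": 0},{"claw": 45,"offset": [0,0,0.5],"twist": 0},{"claw": 45,"offset": [0,0,0.4],"twist": 0},{"claw": 45,"offset": [0,0,0.3],"twist": 0},{"claw": 45,"offset": [0,0,0.1],"twist": 0},{"claw": 45,"offset": [0,0,0],"twist": 0}])

```text
clock: 21.37
tcp_pos: [0.5369, -0.2975, 0.1372]
tool_rot: [0.995, 0.104, -0.0, -0.0]
ft_force: [0.1, -0.4, -4.1]
opening: 0.0526
```

Emit:
send_rows(plan=[{"claw": 45,"offset": [0,0,0.07],"twist": 0},{"claw": 45,"offset": [0,0,0.05],"twist": 0},{"claw": 45,"offset": [0,0,0],"twist": 0}])

```text
clock: 21.62
tcp_pos: [0.5375, -0.2981, 0.1349]
tool_rot: [0.995, 0.104, 0.0, 0.0]
ft_force: [0.2, -0.5, -4.4]
opening: 0.053
```

Emit:
send_rows(plan=[{"claw": 45,"offset": [0,0,0.08],"twist": 0},{"claw": 45,"offset": [0,0,0.08],"twist": 0},{"claw": 45,"offset": [0,0,0.06],"twist": 0},{"claw": 45,"offset": [0,0,0.04],"twist": 0},{"claw": 45,"offset": [0,0,0],"twist": 0}])

```text
clock: 22.03
tcp_pos: [0.537, -0.2976, 0.1261]
tool_rot: [0.995, 0.104, -0.0, -0.0]
ft_force: [0.0, -0.2, -4.9]
opening: 0.0527
```

Emit:
send_rows(plan=[{"claw": 45,"offset": [0,0,0.05],"twist": 0},{"claw": 45,"offset": [0,0,0],"twist": 0}])

```text
clock: 22.2
tcp_pos: [0.5371, -0.2978, 0.1249]
tool_rot: [0.995, 0.104, -0.0, -0.0]
ft_force: [0.1, 0.4, -5.1]
opening: 0.0529
```

Emit:
send_rows(plan=[{"claw": 45,"offset": [0,0,0.04],"twist": 0},{"claw": 45,"offset": [0,0,0],"twist": 0}])

```text
clock: 22.37
tcp_pos: [0.5374, -0.298, 0.1242]
tool_rot: [0.995, 0.104, 0.0, 0.0]
ft_force: [0.4, 0.1, -2.4]
opening: 0.0529
```

Emit:
send_rows(plan=[{"claw": 45,"offset": [0,0,0.03],"twist": 0},{"claw": 45,"offset": [0,0,0],"twist": 0}])

```text
clock: 22.53
tcp_pos: [0.5375, -0.2982, 0.1241]
tool_rot: [0.995, 0.104, 0.0, 0.001]
ft_force: [-2.1, 0.5, 1.3]
opening: 0.0529
```

Contact came at 0.124, as predicted, so the lantern is on the carton bottom. I release and rise.

Emit:
send_rows(plan=[{"claw": 58,"offset": [0,0,0],"twist": 0},{"claw": 70,"offset": [0,0,0],"twist": 0},{"claw": 80,"offset": [0,0,0],"twist": 0},{"claw": 80,"offset": [0,0,0],"twist": 0},{"claw": 80,"offset": [0,0,0],"twist": 0},{"claw": 80,"offset": [0,0,-0.3],"twist": 0},{"claw": 80,"offset": [0,0,-0.6],"twist": 0},{"claw": 80,"offset": [0,0,-0.8],"twist": 0}])

```text
clock: 23.2
tcp_pos: [0.5361, -0.2969, 0.173]
tool_rot: [0.995, 0.104, -0.001, -0.002]
ft_force: [0.1, -0.5, -0.1]
opening: 0.08
```

Emit:
send_rows(plan=[{"claw": 80,"offset": [0,0,-0.9],"twist": 0},{"claw": 80,"offset": [0,0.2,-0.9],"twist": 0},{"claw": 80,"offset": [0,0.6,-0.6],"twist": 0},{"claw": 80,"offset": [0,0.8,0],"twist": 0},{"claw": 80,"offset": [0,0.6,0],"twist": 0},{"claw": 80,"offset": [0,0.3,0],"twist": 0},{"claw": 80,"offset": [0,0,0],"twist": 0},{"claw": 80,"offset": [0,0,0],"twist": 0}])

```text
clock: 23.87
tcp_pos: [0.5525, -0.3708, 0.2457]
tool_rot: [0.995, 0.104, -0.0, -0.001]
ft_force: [-1.0, 0.5, -0.5]
opening: 0.0801
```

Run:
```python
from h import *
go(None)
c=grab('wrist','w13');W=cloud(c);P=W.reshape(-1,3)
m=(np.abs(P[:,0]-.54)<.06)&(np.abs(P[:,1]+.3)<.06)&(P[:,2]>.148);Q=P[m];print('cap z',np.percentile(Q[:,2],[5,50,95]),cv2.minEnclosingCircle((Q[:,:2]*1000).astype(np.float32)))
m=(P[:,2]>.072)&(P[:,2]<.084)&(np.abs(P[:,0]-.544)<.09)&(np.abs(P[:,1]+.297)<.09);print('rim',cv2.minAreaRect((P[m][:,:2]*1000).astype(np.float32)))
s=grab('scene','s13');a=cv2.cvtColor(s['p'],4)[160:310,180:330]
cv2.imwrite('pics/c13.png',np.hstack([cv2.resize(cv2.cvtColor(c['p'],4),(440,440)),cv2.resize(a,(360,440),interpolation=2)]))
grab('top','t13')
```

```text
t 23.87 tcp [ 0.5525 -0.3708  0.2457] yaw 11.93 tilt [-0.001  0.001 -1.   ] open 80.1 F [-1.   0.5 -0.5] q [-0.77  0.38  1.3   0.    1.46 -0.98]
cap z [0.15453072 0.30840876 0.33173757] ((556.4155883789062, -321.5370178222656), 57.38004684448242)
rim ((542.971435546875, -294.06884765625), (134.62841796875, 134.30252075195312), 11.967375755310059)
```

View pics/c13.png

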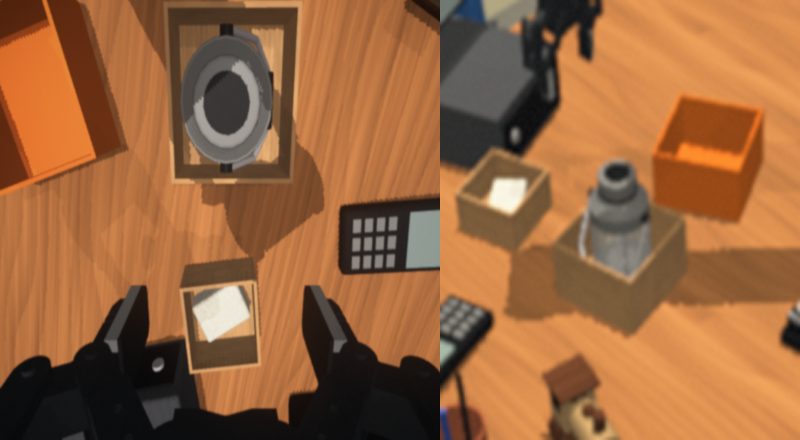

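View pics/s13.png

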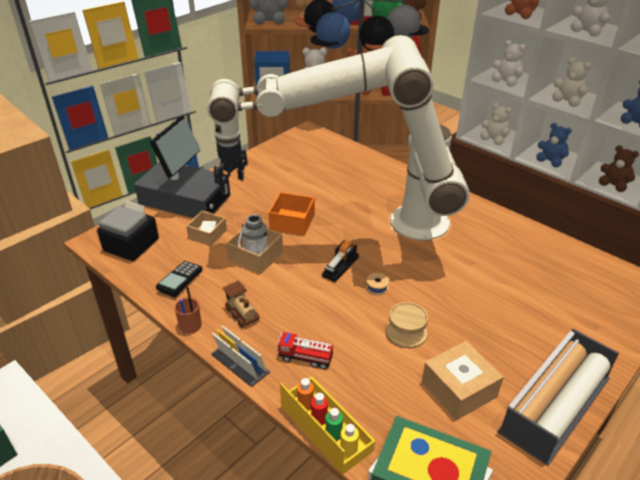

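The lantern stands upright in the brown carton with the handle folded inside (grip at (270,88) in the left half). The other goods look unmoved. One last numeric check of cap height, grip and bystanders before I hand in.

Run:
```python
from h import *
c=load('w13');W=cloud(c);P=W.reshape(-1,3)
m=(np.abs(P[:,0]-.54)<.05)&(np.abs(P[:,1]+.3)<.05)&(P[:,2]>.148)&(P[:,2]<.165);Q=P[m];print('cap z',np.percentile(Q[:,2],[5,50,95]).round(4))
Q=Q[Q[:,2]>.153];ctr,r=cv2.minEnclosingCircle((Q[:,:2]*1000).astype(np.float32));print(ctr,r)
A=np.c_[Q[:,:2]-Q[:,:2].mean(0),np.ones(len(Q))];print('tilt',np.linalg.lstsq(A,Q[:,2],rcond=None)[0][:2].round(3))
g=W[int(75*480/440):int(125*480/440),int(267*640/440):int(274*640/440)].reshape(-1,3);d=np.array([np.cos(.21),np.sin(.21)])
o=(g[:,:2]-np.array(ctr)/1000)@d;print('grip off',np.nanpercentile(o,[25,50,90]).round(4),'z',np.nanpercentile(g[:,2],[25,50,75]).round(4))
a=load('top0')['p'].astype(int);b=load('t13')['p'].astype(int);dm=(np.abs(a-b).sum(-1)>90)
for n,(u,v) in dict(fire=(288,185),loco=(365,183),spool=(297,292),tape=(341,290),lid=(173,243),small=(478,235),orange=(430,310)).items(): print(n,dm[v-25:v+25,u-25:u+25].sum())
```

```text
cap z [0.1538 0.1555 0.157 ]
(537.1358642578125, -297.8186340332031) 26.638080596923828
tilt [-0.001 -0.002]
grip off [0.0378 0.0397 0.0595] z [0.0309 0.1176 0.119 ]
fire 0
loco 0
spool 830
tape 491
lid 0
small 1620
orange 1178
```

View pics/t13.png

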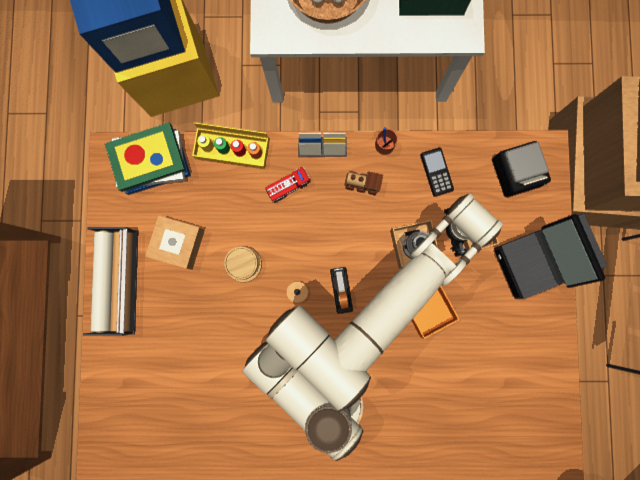

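Run:
```python
from h import *
c=load('w13');cv2.imwrite('pics/c14.png',cv2.resize(cv2.cvtColor(c['p'],4)[0:210,220:460],(686,600),interpolation=2))
W=cloud(c);m=(c['p'].max(-1)<60);m[:60]=0;m[150:]=0;m[:,:385]=0;m[:,402:]=0
g=W[m];d=np.array([np.cos(.21),np.sin(.21)]);o=(g[:,:2]-[.5371,-.2978])@d
k=g[:,2]<.08;print(k.sum(),np.percentile(o[k],[10,50,90]).round(4),np.percentile(g[k,2],[10,50,90]).round(4))
W=cloud(load('t13'))
for n,(u0,u1,v0,v1,zl,zh) in dict(spool=(280,315,275,310,.025,.045),tape=(320,360,255,320,.02,.1)).items():
    P=W[v0:v1,u0:u1].reshape(-1,3);P=P[(P[:,2]>zl)&(P[:,2]<zh)];print(n,cv2.minAreaRect((P[:,:2]*1000).astype(np.float32)))
```

```text
75 [0.0508 0.0528 0.0544] [0.0306 0.032  0.0337]
spool ((383.94384765625, 101.61955261230469), (68.62301635742188, 67.9042739868164), 89.88391876220703)
tape ((390.7815856933594, -48.44436264038086), (151.43734741210938, 55.451515197753906), 8.718663215637207)
```

View pics/c14.png

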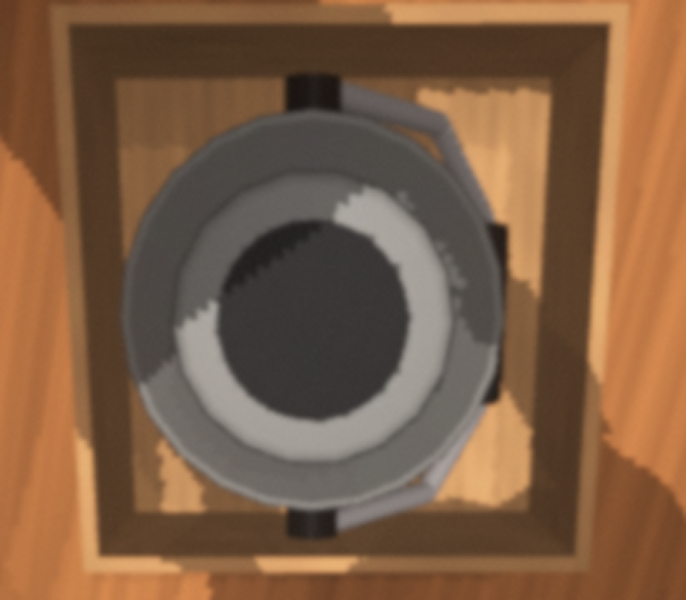

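The crop shows the lantern inside the carton, clear of all walls. The grip is against its side at offset 53 mm and surface height 32 mm (26 mm above the carton bottom), the same as at the stop. The arm hides part of the small and orange cartons in the top view, but the scene view shows them unmoved. I hand in.

```bash
python3 -c "
from h import *
print(robot.close_job())"
```

```text
the job is handed in; nothing more can be done
None
```

The lantern is standing upright on the bottom of the larger brown carton with its handle folded and the gripper clear. The job was handed in at about 24 s on the clock.

**What I did:** I lifted the lantern off the stand by its handle grip and stood it on the bare counter at about (0.557, 0.105), roughly 0.2 m from the stand. I pushed the handle over until it fell to its stop. The first cap grip sat about 5 mm high, so I regripped lower before lifting. I then lowered the lantern into the carton until it touched bottom at the expected height, let go and moved away.

**Last checks:**
- **Seated and upright:** the cap top is at z 0.1555, against 0.156 expected, and the tilt is about 0.
- **Handle folded:** the grip surface is 53 mm from the axis and 26 mm above the carton bottom, which matches the folded stop.
- **Carton walls:** the lantern is clear of all four.
- **Other goods:** the spool and tape dispenser measured within a millimetre of where they started. The fire engine, locomotive and lid showed no change in the top picture.

**Less certain:**
- **Carton position:** the camera views disagreed by up to 5 mm. I used a value in between, within the 13 mm of clearance.
- **Small and orange cartons:** the arm covered part of both in the last top picture, so I checked them by eye in the scene and wrist views, where they look unmoved.

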